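Zero the brake-pad gauge and hold a pad in its slot

ROBOT

A 6-joint arm with a two-finger parallel gripper is mounted at the origin on the work surface. World frame = base frame: x ahead of the robot, y to its left, z up, the work surface at z = 0. Lengths are in mm, angles in rad, forces in N, time in s.
With the tool pointing down it reaches from about 300 to 775 mm from the base axis. Payload 14.6 kg.
Tool frame: the origin (TCP) lies between the finger pads; the fingertips stand 22 mm ahead of it and the grasp point (between the pads) lies 3 mm ahead of it (finger_overhang is the distance from the TCP to the fingertips, in mm); z points along the fingers, y is the direction in which the jaws open and shut (so a half turn about z gives the same grasp; the last joint's range is limited). The gripper opens to 94 mm and grips with 3 to 60 N. Pads are 16 mm wide; open, the fingers measure 119 mm over their backs; the gripper's body (75 mm by 177 mm) begins 78 mm behind the grasp point.
Start: joints at [1.161, 0.3, 1.521, -0, 1.321, -0.067], TCP at [184.866, 517.99, 198.546] pointing down, gripper open.
Joint ranges: [-3.03, 3.03], [-0.79, 2.21], [0.23, 2.52], [-1.04, 4.18], [0, 3.07], [-2.55, 2.55]. Speed limits (rad/s): [2.22, 2.22, 2.57, 3.14, 3.14, 3.14].

INTERFACE

Orientations are given as [roll, pitch, yaw] about the fixed x, y, z axes, in that order (R = Rz(yaw) Ry(pitch) Rx(roll)).
In Python, from cell import * gives the robot as it stands.
- The arm moves only by the tool jog_arm, never from a script. Its argument "increments" is a list of rows, each a list of 7 numbers: the shift along the tool's x, y, z in cm, then the turn, a rotation vector about the tool's x, y, z in degrees, then the finger opening in cm, from 0 to 9.4. In form: [[x, y, z, wx, wy, wz, grip], ...]. A call has 1 to 20 rows; each row shifts and turns the commanded pose from where the row before left it, along the tool's axes as they then stand; what a row does not reach is not made up. A row lasts 1/8 s, in which the tool goes at most 62.5 mm and 10.7 degrees, less where a joint would pass 70% of its speed; a pose out of reach is approached as far as the arm can. A call is refused whole if a number of a shift passes 6.25 or a number of a turn 10.7, either way. A call with a gripper value outside its range is refused whole. The fingers move at their own pace and stop on an object; "squeeze" is the grip in N (left out, the last holds). Time passes only in rows, so rows that do not move let the fingers close. It gives the time, the measured TCP pose, the force and the opening at its end, in the units of the state.
- read_state(): the state, without advancing time (a new reading comes with each control period).
- camera(name): name is "scene" or "top" or "wrist"; returns a dict with "image" (384x512x3 uint8, red, green, blue), "K" (3x3 intrinsics, pixels), "k1" (the pictures are not rectified: a ray, as slopes to the right and down, at radius r is drawn at 1 + k1 r^2 times it, then the intrinsics apply), "rvec" (rotation vector, rad) and "tvec" (3), from world to camera coordinates, as OpenCV has them. Camera axes: x right, y down, z forward; pixel columns grow to the right and rows downward; lengths in mm; the calibration is good to about 2 mm. A picture is of the moment at which its call begins. There is no depth.
- sign_off(): hands the job in, once; it reports no verdict.
Trained networks look in a picture, given as the dict that the camera call returned (one of the last four; its "shot" number tells which), for a name from the list of things; names that differ only in an ending like _2 or _b are one class to them, and where a whole thing is asked for, a point or a joint stands for the part that bears it (a point fixed in the world has none). Each returns a list of dicts, best first, with "conf" (0 to 1); they miss things now and then, are a little off and sometimes report something else, mostly with a low value. They report only what shows in the picture. A call takes as long as a camera call. They do not tell look-alikes from the thing itself.
- recognise(picture, name): "centre" ([x, y, z] in mm, in the coordinates of the camera as it stood for that picture, good to about 4 mm: the middle of the surface that is visible of it).
- regions_of(picture, name): "mask" (384x512 bool, what is visible of it).
The state is a dict: "clock": time; "joints": joint angles; "qd": joint speeds; "effort": joint torques, N m; "eef_pos": TCP position; "eef_rot": TCP orientation; "wrist_force": force on the tool from outside, world axes, zero at the start; "moment": the same for the moment, N m; "finger_gap": finger opening in mm.
Only numpy, scipy, OpenCV 4.12 (cv2) and the standard library are available. Lean on these libraries where they do the work, as an engineer would, in place of code of your own. Each camera call takes 0.05 s, during which the arm holds its last target.

TASK

Zero the brake-pad gauge: turn its black knob until the red pointer lies on the green zero mark, then let go of the knob. After that take the brake pad by its top out of the blue stand, lower it upright through the slot in the yellow guard until the yellow line round the pad is level with the top of the guard, and finish while still holding it there, hanging from the gripper clear of the floor of the gauge and not jammed hard against the slot. Leave the green can, the wrench and the red tray where they are.

Things in the scene. Friction and masses are not known exactly. Their poses are not given: they have to be found in the camera images.
- zero_knob (a joint): Zeroing knob of the gauge, turning about a vertical axis. Value in rad: 0 when the red pointer lies on the green zero mark, growing counter-clockwise seen from above; stops at -2.5 and +2.5. It turns with light friction (about 0.04 N m) and stays where it is left. It starts between +0.5 and +1.4.
- knob_grip (a point): Point on the knob's axis at gripping height. The knob is a black bar 44 mm long (this point's x), 14 mm wide (y), its top 12 mm above this point, on a disc 38 mm across whose top is 24 mm below it; the white dial face is 33 mm below it. The red pointer lies along this point's +x and turns with the knob. Nothing else stands within 50 mm.
- gauge: Brake-pad gauge, fixed, turned up to 0.3 rad. Base 160 (x) x 320 (y) x 12 mm; origin at the centre of its underside, z up. At -y the guard: box 110 x 130 mm, 115 mm high, clear front and back, yellow top plate with the slot. At +y a grey housing 130 x 130 mm, 70 mm high, with the dial and zero knob on top; the green zero mark lies on the dial's +x side.
- slot_mouth (a point): Centre of the slot, level with the top of the yellow plate (115 mm above the bench); axes parallel to the gauge's. The slot is 18 mm wide along x and 72 mm long along y, through a 10 mm thick plate, its upper edges bevelled by 3 mm. Below it the guard is empty; its floor lies 103 mm below this point.
- pad: Brake pad, about 0.45 kg, standing upright in the stand: a block 16 mm thick (its x), 70 mm wide (y) and 110 mm tall (z); origin at the centre of its underside. Steel backing on its -x face, dark friction lining on its +x face, a yellow line round it 60 mm above its underside. Grip it across the 16 mm thickness, with the fingers above the yellow line. Either face may look either way in the slot.
- pad_line (a point): Centre of the pad at the height of the yellow line, 60 mm above its underside; axes as the pad's.
- stand: Blue stand, fixed to the bench: foot 90 (x) x 110 (y) x 12 mm, with a pocket 20 x 74 mm whose walls (5 mm thick) rise to 42 mm above the bench; the pad stands in it on the foot, 12 mm above the bench. Origin at the centre of its underside; axes as the pad's at the start.
- can: Green can, 64 mm across, 95 mm high, upright; origin at the centre of its underside. It may have changed places with the stand. Leave alone.
- wrench: Steel wrench, 180 mm long, lying flat on the far side of the bench. Leave alone.
- tray: Red tray with nuts, 70 x 120 x 30 mm, origin at the centre of its underside, on the far side of the bench. Leave alone.
There are look-alikes about, which are no part of the job. What is shaped like the pad but brown, pink or purple is not meant.

How it is judged:
By the outcome, as a careful person would: the job done as asked, in the order asked, and still so for the second after the job is handed in, while the arm keeps its last pose, push and grip.
It also fails if it takes over 67 s, if anything falls off the work surface, if the arm or the gripper's body presses on something with over 40 N, if the wrist force passes 120 N, or if a joint passes its speed limit or range.

## Working session

There is one attempt and no reset: what is moved stays moved. The work goes in short steps, Python scripts to look and compute and a tool call to move; the robot and the scene stay as the last step left them, time stands still between calls to the robot, and variables do not carry over. Pictures are saved under pics/ and viewed, and the job is handed in when it is done.

Besides the shell and the picture viewer there is one more tool, called after "Request:" as name(argument=value, ...) on one line, values as JSON. jog_arm: Moves the arm, as the interface text tells. Its arguments: {"type":"object","properties":{"increments":{"type":"array"},"squeeze":{"type":"number"}},"required":["increments"]}

```bash
ls; mkdir -p pics
python3 - <<'E'
from cell import *
import cv2
s=read_state(); print(s)
for n in ("scene","top","wrist"):
    c=camera(n); print(n,c["K"].tolist() if hasattr(c["K"],'tolist') else c["K"],c["k1"],c["rvec"],c["tvec"],c["shot"])
    cv2.imwrite(f"pics/{n}0.png",cv2.cvtColor(c["image"],cv2.COLOR_RGB2BGR))
E
```

```text
pics
{'clock': 0.0, 'joints': array([ 1.16139580e+00,  3.00483489e-01,  1.52159998e+00,  9.98052737e-06,
        1.32069731e+00, -6.65910988e-02]), 'qd': array([-1.36621582e-03, -8.73839987e-04,  6.83067724e-04, -1.56782791e-04,
       -1.43045448e-04,  7.15285250e-05]), 'effort': array([-6.49171470e-04, -5.31811881e+01, -3.52725291e+01,  7.07206596e-02,
        2.44758086e-02, -1.27267426e-04]), 'eef_pos': array([184.75837931, 517.74314105, 197.97154531]), 'eef_rot': array([-3.14040780e+00, -8.87059716e-05,  2.79878070e+00]), 'wrist_force': array([-0.14227442, -0.68479148,  0.30990908]), 'moment': array([-0.00765107, -0.04561288,  0.07175158]), 'finger_gap': 94.06684300355718}
scene [[350.3232012452621, 0.0, 250.5505195874981], [0.0, 350.3232012452621, 188.8052532069585], [0.0, 0.0, 1.0]] 0.02608011960400133 [ 2.08097256  1.69314802 -0.46070202] [-121.09356838 -447.2460153  1121.38632794] 1
top [[471.59507920817725, 0.0, 256.9280178871873], [0.0, 471.59507920817725, 198.90780758598302], [0.0, 0.0, 1.0]] -0.07197644332497133 [ 2.20221809 -1.95008318  0.24894546] [-80.92629155 618.90690557 975.12612159] 2
wrist [[298.9988770542576, 0.0, 255.5087303086147], [0.0, 298.9988770542576, 192.3329459510368], [0.0, 0.0, 1.0]] 0.027001255207126894 [-2.37919105 -1.67774874 -0.22713083] [-549.95486453  -28.31555507  391.02431769] 3
```

View pics/scene0.png

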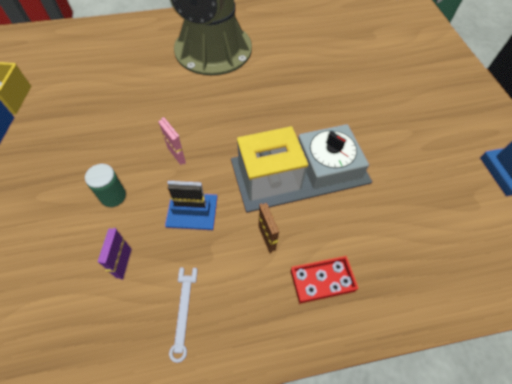

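View pics/top0.png

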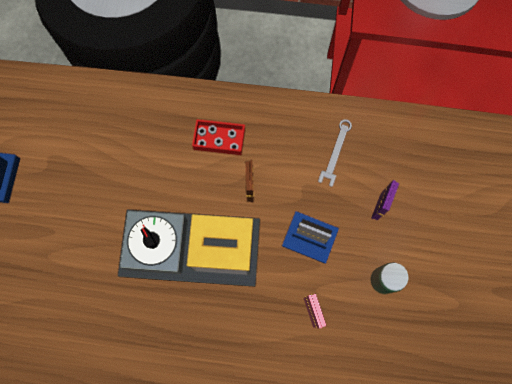

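View pics/wrist0.png

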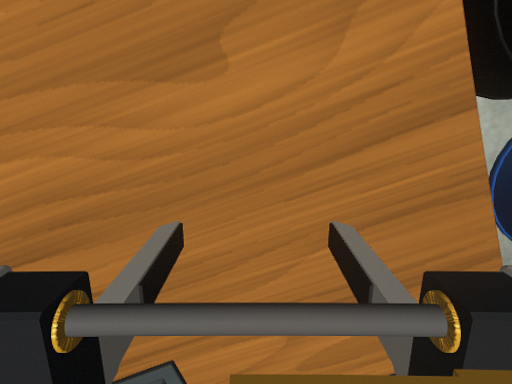

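```bash
cat > h.py <<'E'
from cell import *
import numpy as np, cv2
from scipy.spatial.transform import Rotation as Ro
def dist(c): return np.array([c["k1"],0,0,0,0.])
def proj(c,P):
    P=np.atleast_2d(np.array(P,float))
    return cv2.projectPoints(P,np.array(c["rvec"],float),np.array(c["tvec"],float),np.array(c["K"]),dist(c))[0][:,0]
def rays(c,uv):
    uv=np.atleast_2d(np.array(uv,float))
    n=cv2.undistortPointsIter(uv[:,None],np.array(c["K"]),dist(c),None,None,(3,100,1e-10))[:,0]
    R=cv2.Rodrigues(np.array(c["rvec"],float))[0]; t=np.array(c["tvec"],float)
    d=np.c_[n,np.ones(len(n))]@R
    return -R.T@t,d
def onz(c,uv,z):
    o,d=rays(c,uv); return o+d*((z-o[2])/d[:,2])[:,None]
def cw(c,p):
    R=cv2.Rodrigues(np.array(c["rvec"],float))[0]; return R.T@(np.array(p)-np.array(c["tvec"],float))
def save(c,name,box=None,s=1):
    im=cv2.cvtColor(c["image"],cv2.COLOR_RGB2BGR)
    if box: x0,y0,x1,y1=box; im=im[y0:y1,x0:x1]
    im=cv2.resize(im,None,fx=s,fy=s,interpolation=cv2.INTER_CUBIC) if s!=1 else im
    cv2.imwrite(f"pics/{name}.png",im)
E
python3 - <<'E'
from h import *
c=camera("top"); np.save("top0.npy",c,allow_pickle=True)
save(c,"topA",(110,200,270,290),5); save(c,"topB",(270,200,350,270),8)
for n in ("gauge","knob_grip","pad","stand","can"):
    for r in recognise(c,n)[:4]: print(n,round(r["conf"],2),cw(c,r["centre"]).round(1),proj(c,cw(c,r["centre"])).round(0))
d=camera("scene"); np.save("scene0.npy",d,allow_pickle=True)
save(d,"scA",(220,110,380,220),5);save(d,"scB",(150,170,230,240),8)
E
```

```text
gauge 0.61 [496.  129.6  71.9] [[189. 249.]]
knob_grip 0.64 [506.3 212.1 107.5] [[149. 237.]]
pad 0.85 [ 398.3 -152.1  107.8] [[314. 309.]]
pad 0.71 [ 561.4 -134.3  115.3] [[314. 230.]]
pad 0.71 [ 782.5 -178.4    6.1] [[334. 153.]]
pad 0.62 [652.9  15.6 105.7] [[249. 182.]]
stand 0.77 [ 553.6 -131.6   10.7] [[307. 242.]]
can 0.77 [ 482.8 -309.4   93.7] [[391. 278.]]
```

View pics/topA.png

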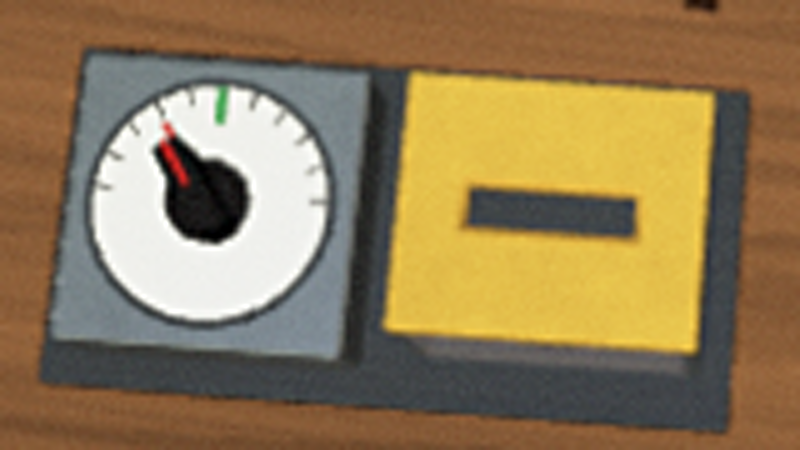

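View pics/topB.png

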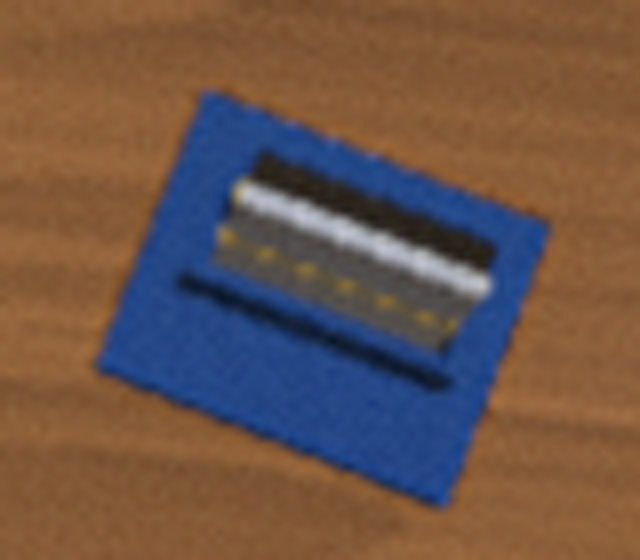

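View pics/scA.png

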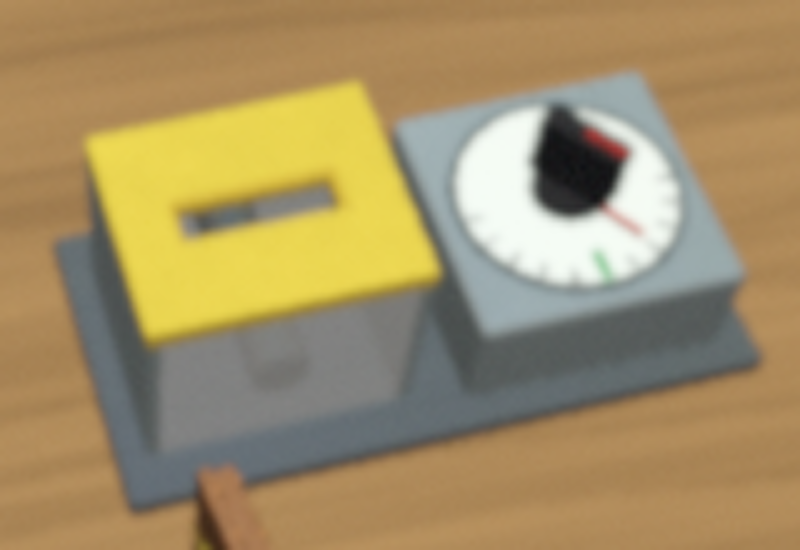

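View pics/scB.png

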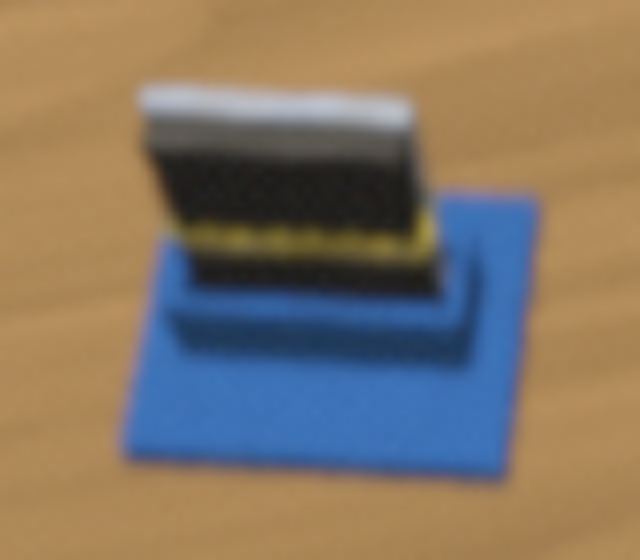

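```bash
cat > fit0.py <<'E'
from h import *
from scipy.optimize import least_squares
T=np.load("top0.npy",allow_pickle=True).item(); S=np.load("scene0.npy",allow_pickle=True).item()
def full(p,o,s): return (np.array(p,float)+.5)/s-.5+np.array(o)
tp=full([(411,71),(714,92),(697,354),(386,331)],(110,200),5)   # plate: order +x+y(left top), +x-y, -x-y, -x+y
sp=full([(440,276),(152,340),(87,139),(357,82)],(220,110),5)   # scene: near right=+x+y, near left=+x-y, far left, far right
loc=np.array([(55,65),(55,-65),(-55,-65),(-55,65)],float)
def pose(p,l,z):
    c,s=np.cos(p[2]),np.sin(p[2]); return np.c_[l@np.array([[c,s],[-s,c]])+p[:2],np.full(len(l),z)]
for nm,use in (("top",1),("scene",2),("both",3)):
    f=lambda p:np.r_[(proj(T,pose(p,loc,115))-tp).ravel() if use&1 else [],(proj(S,pose(p,loc,115))-sp).ravel() if use&2 else []]
    r=least_squares(f,[490,60,0]); print(nm,r.x.round(3),r.fun.round(1))
for nm,C,uv,o,s in (("top",T,[(210,203),(222,105),(165,125)],(110,200),5),("scene",S,[(570,195),(603,265),(640,233)],(220,110),5)):
    P=onz(C,full(uv,o,s),72); print(nm,P.round(1)); v=P[1:]-P[0]; print(np.arctan2(v[:,1],v[:,0]))
# stand foot z=12 and pad top z=122
uv=full([(207,92),(550,228),(448,505),(100,368)],(270,200),8); P=onz(T,uv,12); print(P.round(1),P.mean(0).round(1))
uv=full([(540,200),(128,460),(505,475)],(150,170),8);print("scene foot",onz(S,uv,12).round(1))
uv=full([(262,155),(495,245),(488,295),(238,188)],(270,200),8); P=onz(T,uv,122); print("padtop",P.round(1),P.mean(0).round(1))
E
python3 fit0.py
```

```text
top [5.12919e+02 5.95430e+01 5.40000e-02] [ 0.1  0.5  0.1  0.3 -0.1 -0.5 -0.1 -0.2]
scene [5.15108e+02 6.22280e+01 6.10000e-02] [ 0.3 -0.6 -0.5 -0.1 -0.3  0.4  0.5  0.3]
both [5.13864e+02 6.08900e+01 5.70000e-02] [-0.5  0.  -0.5 -0.3 -0.6 -1.1 -0.6 -0.6 -0.5 -0.8 -1.3 -0.5 -0.9 -0.
 -0.1  0. ]
top [[504.2 214.4  72. ]
 [548.5 216.7  72. ]
 [536.4 240.5  72. ]]
[0.05353343 0.68344406]
scene [[507.6 217.5  72. ]
 [549.1 219.3  72. ]
 [535.3 242.2  72. ]]
[0.04433282 0.72877014]
[[ 622.9  -97.4   12. ]
 [ 594.3 -201.8   12. ]
 [ 509.6 -179.    12. ]
 [ 537.3  -74.9   12. ]] [ 566.  -138.3   12. ]
scene foot [[ 540.9  -70.9   12. ]
 [ 600.8 -197.2   12. ]
 [ 626.9  -94.4   12. ]]
padtop [[ 581.2 -107.6  122. ]
 [ 564.4 -171.   122. ]
 [ 550.9 -170.3  122. ]
 [ 571.5 -102.1  122. ]] [ 567.  -137.8  122. ]
```

```bash
cat >> h.py <<'E'
def plan(x,y,z,yaw,s=None):
    s=s or read_state(); R=Ro.from_euler("xyz",s["eef_rot"]); d=np.array([x,y,z])-s["eef_pos"]
    G=Ro.from_euler("xyz",[np.pi,0,yaw]); w=(R.inv()*G).as_rotvec(degrees=True)
    print("clock",round(float(s["clock"]),2),"pos",s["eef_pos"].round(1),"rot",s["eef_rot"].round(4),"gap",round(float(s["finger_gap"]),1),"F",s["wrist_force"].round(1))
    print("shift cm (before turn)",(R.inv().apply(d)/10).round(3),"turn deg",w.round(2),"shift cm (after turn)",(G.inv().apply(d)/10).round(3))
E
python3 -c "
from h import *
plan(505,215.5,230,3.84)"
```

```text
clock 0.5 pos [184.9 518.  198.5] rot [-3.1415 -0.      2.7988] gap 93.9 F [-0.2  0.2  0.3]
shift cm (before turn) [-40.317 -17.725  -3.147] turn deg [-1.000e-02 -0.000e+00 -5.966e+01] shift cm (after turn) [ -5.07  -43.748  -3.149]
```

Request:
jog_arm(increments=[[-3.36, -1.48, -0.26, 0, 0, 0, 9.4], [-3.36, -1.48, -0.26, 0, 0, 0, 9.4], [-3.36, -1.48, -0.26, 0, 0, 0, 9.4], [-3.36, -1.48, -0.26, 0, 0, 0, 9.4], [-3.36, -1.48, -0.26, 0, 0, 0, 9.4], [-3.36, -1.48, -0.26, 0, 0, 0, 9.4], [-3.36, -1.48, -0.26, 0, 0, 0, 9.4], [-3.36, -1.48, -0.26, 0, 0, 0, 9.4], [-3.36, -1.48, -0.26, 0, 0, 0, 9.4], [-3.36, -1.48, -0.26, 0, 0, 0, 9.4], [-3.36, -1.48, -0.26, 0, 0, 0, 9.4], [-3.36, -1.48, -0.26, 0, 0, 0, 9.4], [0, 0, 0, 0, 0, -10, 9.4], [0, 0, 0, 0, 0, -10, 9.4], [0, 0, 0, 0, 0, -10, 9.4], [0, 0, 0, 0, 0, -10, 9.4], [0, 0, 0, 0, 0, -10, 9.4], [0, 0, 0, 0, 0, -9.7, 5]])

```text
clock: 2.75
eef_pos: [504.9, 215.2, 229.8]
eef_rot: [-3.142, 0.0, -2.437]
wrist_force: [-0.1, 0.2, -0.4]
finger_gap: 87.4
```

Run:
```python
from h import *
plan(505,215.5,230,3.84)
c=camera("wrist"); np.save("w1.npy",c,allow_pickle=True); save(c,"w1",None,1.5)
print(proj(c,[[505,215.5,105],[505,215.5,72]]),cw(c,[0,0,0]))
```

```text
clock 2.75 pos [504.9 215.2 229.8] rot [-3.1416  0.     -2.4368] gap 87.4 F [-0.1  0.2 -0.4]
shift cm (before turn) [-0.026  0.018 -0.024] turn deg [-0.    0.    0.37] shift cm (after turn) [-0.025  0.018 -0.024]
[[255.82853736 184.57228973]
 [255.79050948 177.76869679]] [446.20161898 164.88111739 415.49453766]
```

View pics/w1.png

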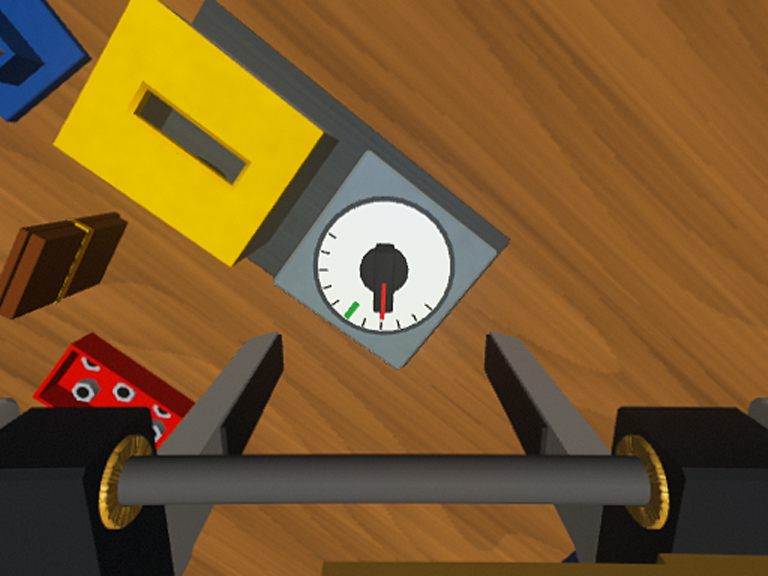

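```bash
cat > dial.py <<'E'
from h import *
def dial(c,box,verbose=1):
    im=c["image"].astype(int); r,g,b=im[...,0],im[...,1],im[...,2]
    x0,y0,x1,y1=box; m=np.zeros(r.shape,bool); m[y0:y1,x0:x1]=1
    wh=((r>190)&(g>190)&(b>190)&m).astype(np.uint8)
    cs=max(cv2.findContours(wh,cv2.RETR_EXTERNAL,cv2.CHAIN_APPROX_NONE)[0],key=len)
    h=cv2.convexHull(cs)[:,0].astype(float)
    W=onz(c,h,72)[:,:2]
    A=np.c_[2*W,np.ones(len(W))]; s=np.linalg.lstsq(A,(W**2).sum(1),rcond=None)[0]; ctr=s[:2]; print("dial centre",ctr.round(1),"R",np.sqrt(s[2]+ctr@ctr).round(1))
    gm=(g>r+50)&(g>b+30)&m; rm=(r>g+90)&(r>b+90)&m
    gy,gx=np.nonzero(gm); ry,rx=np.nonzero(rm)
    G=onz(c,np.c_[gx,gy],72)[:,:2]-ctr; print("green n",len(G),"ang",np.arctan2(*G.mean(0)[::-1]).round(3))
    Rr=onz(c,np.c_[rx,ry],72)[:,:2]-ctr; n=np.linalg.norm(Rr,axis=1); print("red radii",n.min(),n.max())
    for lo in (20,25,28,31): 
        k=n>lo; 
        if k.sum(): print("red r>",lo,k.sum(),"ang",np.arctan2(*Rr[k].mean(0)[::-1]).round(3))
if __name__=="__main__":
    dial(np.load("w1.npy",allow_pickle=True).item(),(200,125,310,230))
    dial(np.load("top0.npy",allow_pickle=True).item(),(122,210,182,268))
    c=np.load("w1.npy",allow_pickle=True).item()
    # yellow plate top corners
    q=np.array([(137,-3),(337,131),(235,266),(55,143)],float)/1.5; print(onz(c,q,115).round(1))
    q=np.array([(143,84),(249,160),(235,186),(133,111)],float)/1.5; P=onz(c,q,115);print(P.round(1),P.mean(0))
    for q in ([384,306],[384,250]): print(onz(c,np.array(q)/1.5,117).round(1))
E
python3 dial.py
```

```text
dial centre [506. 216.] R 51.6
green n 54 ang 0.053
red radii 12.56090926015519 41.56089924913657
red r> 20 52 ang 0.674
red r> 25 40 ang 0.674
red r> 28 33 ang 0.674
red r> 31 27 ang 0.672
dial centre [505.  214.6] R 51.5
green n 12 ang 0.066
red radii 15.441978568199316 39.433760794031116
red r> 20 15 ang 0.829
red r> 25 11 ang 0.803
red r> 28 9 ang 0.789
red r> 31 6 ang 0.759
[[ 4.686e+02 -3.400e+00  1.150e+02]
 [ 4.500e+02  1.299e+02  1.150e+02]
 [ 5.632e+02  1.315e+02  1.150e+02]
 [ 5.711e+02  5.000e-01  1.150e+02]]
[[506.1  23.5 115. ]
 [500.3  98.  115. ]
 [519.5 100.6 115. ]
 [523.2  27.  115. ]] [512.27504109  62.26788731 115.        ]
[[518.6 227.3 117. ]]
[[488.4 201.6 117. ]]
```

Request:
jog_arm(increments=[[-0.08, 0.03, 2, 0, 0, 1.8, 5], [0, 0, 3, 0, 0, 0, 5], [0, 0, 3, 0, 0, 0, 4], [0, 0, 3, 0, 0, 0, 4], [0, 0, 1.1, 0, 0, 0, 4], [0, 0, 0, 0, 0, 0, 4]], squeeze=12)

```text
clock: 3.55
eef_pos: [505.3, 215.9, 108.8]
eef_rot: [3.141, -0.0, -2.475]
wrist_force: [0.3, 0.4, 0.4]
finger_gap: 40.1
```

Run:
```python
from h import *
plan(505.7,215.6,109,3.815)
c=camera("wrist"); save(c,"w2",None,1.5)
```

```text
clock 3.55 pos [505.3 215.9 108.8] rot [ 3.1415e+00 -4.0000e-04 -2.4750e+00] gap 40.1 F [0.3 0.4 0.4]
shift cm (before turn) [-0.006 -0.049 -0.018] turn deg [ 0.01 -0.02 -0.39] shift cm (after turn) [-0.006 -0.049 -0.018]
```

View pics/w2.png

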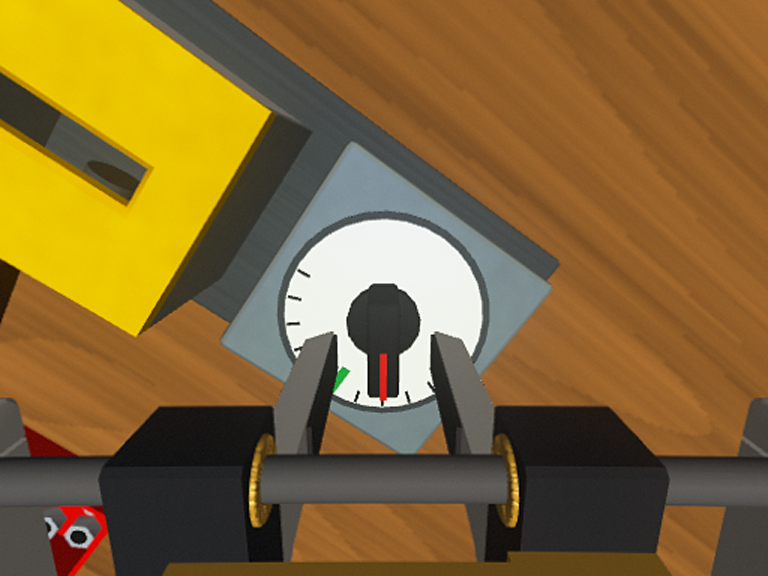

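Run:
```python
from h import *
s=read_state(); c=camera("wrist")
R=Ro.from_euler("xyz",s["eef_rot"])
for l in ([0,0,0],[0,0,3],[0,0,22],[8,20,22],[8,-20,22],[-8,20,22],[-8,-20,22],[8,20,3],[8,-20,3]):
    print(l,(proj(c,R.apply(l)+s["eef_pos"])*1.5).round(0))
print((proj(c,[[505.7,215.6,117],[505.7,215.6,81],[505.7,215.6,72]])*1.5).round(0))
```

```text
[0, 0, 0] [[384. 344.]]
[0, 0, 3] [[384. 342.]]
[0, 0, 22] [[384. 327.]]
[8, 20, 22] [[425. 311.]]
[8, -20, 22] [[343. 311.]]
[-8, 20, 22] [[424. 342.]]
[-8, -20, 22] [[343. 342.]]
[8, 20, 3] [[428. 325.]]
[8, -20, 3] [[339. 325.]]
[[383. 350.]
 [383. 322.]
 [383. 316.]]
```

Request:
jog_arm(increments=[[0, 0, 0, 0, 0, 0, 0.5], [0, 0, 0, 0, 0, 0, 0.5], [0, 0, 0, 0, 0, 0, 0.5], [0, 0, 0, 0, 0, 0, 0.5]], squeeze=12)

```text
clock: 4.15
eef_pos: [505.6, 215.9, 109.0]
eef_rot: [-3.141, 0.0, -2.474]
wrist_force: [0.3, -0.9, 1.9]
finger_gap: 13.0
```

Run:
```python
from h import *
plan(505.7,215.6,109,3.815)
c=camera("wrist"); np.save("w3.npy",c,allow_pickle=True); save(c,"w3",None,1.5)
```

```text
clock 4.15 pos [505.6 215.9 109. ] rot [-3.1412e+00  5.0000e-04 -2.4739e+00] gap 13.0 F [ 0.3 -0.9  1.9]
shift cm (before turn) [ 0.006 -0.03   0.003] turn deg [-0.02  0.03 -0.33] shift cm (after turn) [ 0.006 -0.03   0.003]
```

View pics/w3.png

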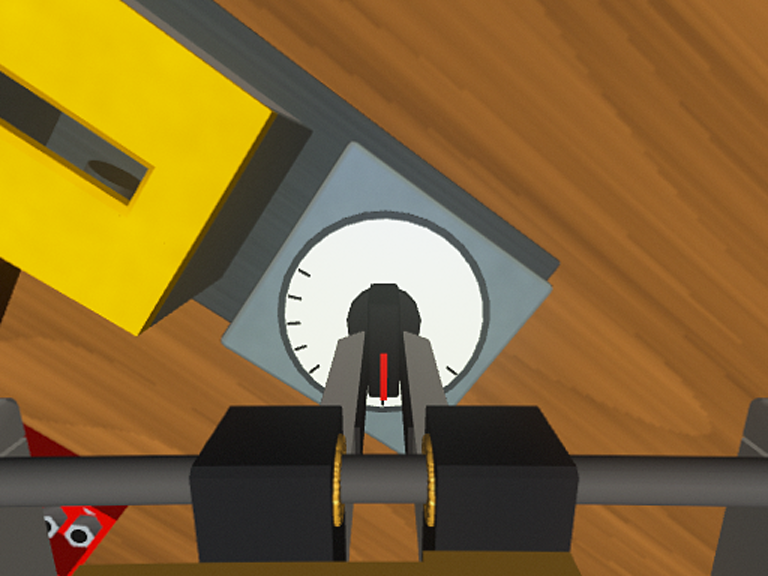

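Request:
jog_arm(increments=[[0, 0, 0, 0, 0, 6, 0.5], [0, 0, 0, 0, 0, 6, 0.5], [0, 0, 0, 0, 0, 6, 0.5], [0, 0, 0, 0, 0, 6, 0.5], [0, 0, 0, 0, 0, 6, 0.5], [0, 0, 0, 0, 0, 5.1, 0.5], [0, 0, 0, 0, 0, 0, 0.5], [0, 0, 0, 0, 0, 0, 0.5]])

```text
clock: 5.2
eef_pos: [505.5, 215.9, 109.0]
eef_rot: [3.142, 0.001, -3.084]
wrist_force: [0.1, -1.2, 4.6]
finger_gap: 13.0
```

Run:
```python
from h import *
plan(505.7,215.6,109,3.196)
c=camera("wrist"); np.save("w4.npy",c,allow_pickle=True); save(c,"w4",None,1.5)
```

```text
clock 5.2 pos [505.5 215.9 109. ] rot [ 3.1416e+00  6.0000e-04 -3.0845e+00] gap 13.0 F [ 0.1 -1.2  4.6]
shift cm (before turn) [-0.016 -0.035 -0.002] turn deg [0.   0.03 0.16] shift cm (after turn) [-0.016 -0.035 -0.002]
```

View pics/w4.png

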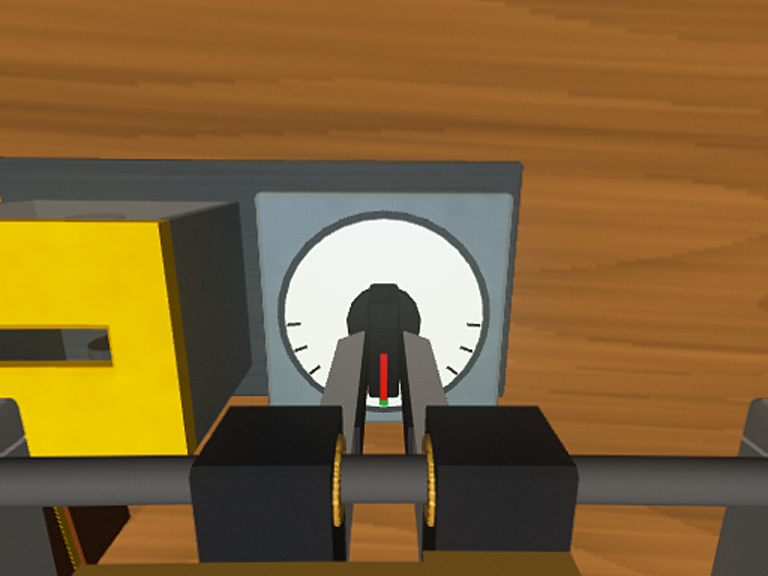

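Request:
jog_arm(increments=[[0, 0, 0, 0, 0, 0, 4], [0, 0, 0, 0, 0, 0, 4], [0, 0, 0, 0, 0, 0, 4], [0, 0, 0, 0, 0, 0, 4], [0, 0, -3, 0, 0, 0, 6], [0, 0, -3, 0, 0, 0, 6], [0, 0, -3, 0, 0, 0, 6], [0, 0, -3, 0, 0, 0, 6], [0, 0, 0, 0, 0, 0, 6]])

```text
clock: 6.38
eef_pos: [506.0, 216.2, 230.7]
eef_rot: [3.141, 0.004, -3.086]
wrist_force: [0.1, 0.4, -1.2]
finger_gap: 60.1
```

Run:
```python
from h import *
from dial import dial
plan(512,61,230,3.196)
c=camera("wrist"); np.save("w5.npy",c,allow_pickle=True); save(c,"w5",None,1.5); save(c,"w5c",(190,120,330,240),5.5)
dial(c,(200,125,310,240))
```

```text
clock 6.38 pos [506.  216.2 230.7] rot [ 3.1405  0.0036 -3.0864] gap 60.1 F [ 0.1  0.4 -1.2]
shift cm (before turn) [  0.259 -15.529   0.057] turn deg [0.06 0.21 0.05] shift cm (after turn) [  0.246 -15.529   0.074]
dial centre [505.9 216.1] R 51.6
green n 42 ang 0.053
red radii 12.390317410938932 41.321683141102284
red r> 20 51 ang 0.051
red r> 25 39 ang 0.051
red r> 28 33 ang 0.051
red r> 31 27 ang 0.051
```

View pics/w5c.png

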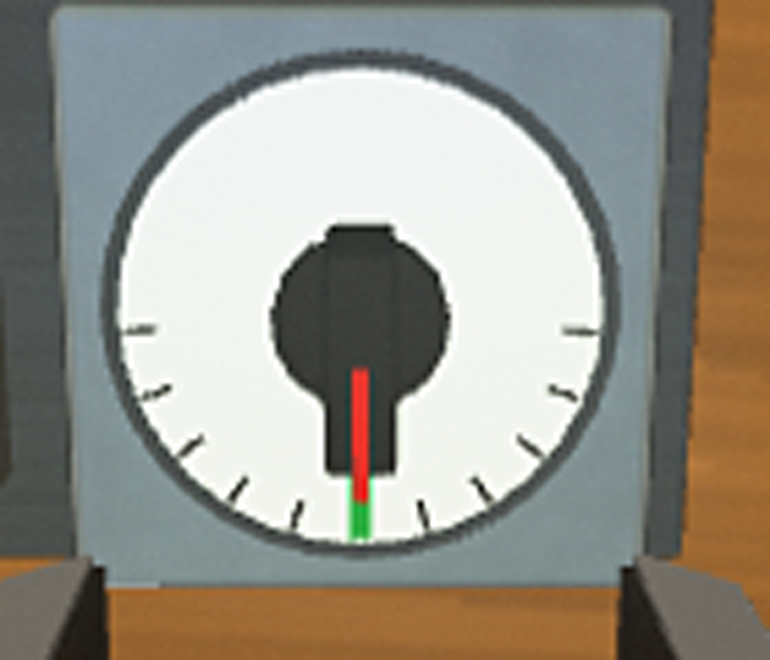

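View pics/w5.png

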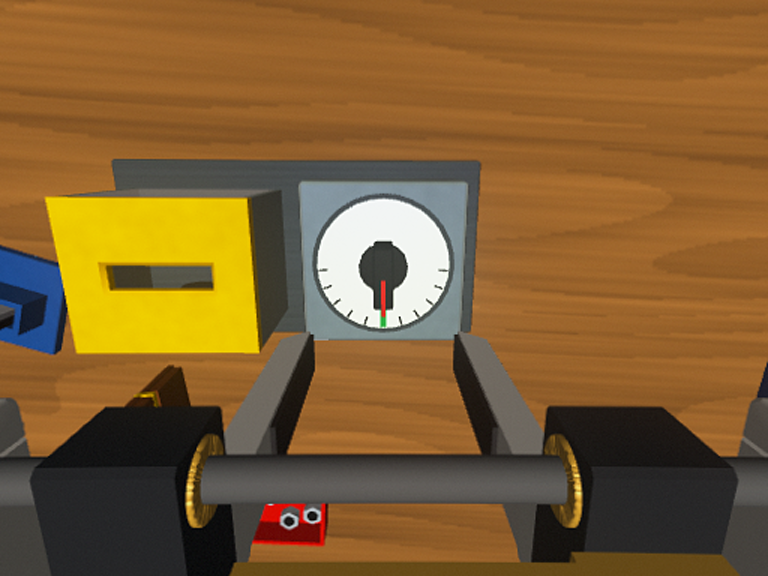

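Request:
jog_arm(increments=[[0.05, -3, 0, 0, 0, 10, 6], [0.3, -3, 0, 0, 0, 10, 6]])

```text
clock: 6.68
eef_pos: [499.4, 155.8, 227.0]
eef_rot: [-3.14, -0.002, 2.843]
wrist_force: [-0.3, -0.6, 1.0]
finger_gap: 60.0
```

Run:
```python
from h import *
plan(513,62,210,1.624)
```

```text
clock 6.67 pos [499.4 155.8 227. ] rot [-3.1403e+00 -2.1000e-03  2.8425e+00] gap 60.0 F [-0.3 -0.6  1. ]
shift cm (before turn) [-4.063 -8.56   1.706] turn deg [-1.400e-01 -6.000e-02  6.982e+01] shift cm (after turn) [-9.437  0.856  1.703]
```

Request:
jog_arm(increments=[[-1.35, -2.85, 0.57, 0, 0, 0, 6], [-1.35, -2.85, 0.57, 0, 0, 0, 6], [-1.35, -2.85, 0.57, 0, 0, 0, 6], [0, 0, 0, 0, 0, 10, 6], [0, 0, 0, 0, 0, 10, 6], [0, 0, 0, 0, 0, 10, 6], [0, 0, 0, 0, 0, 10, 6], [0, 0, 0, 0, 0, 10, 6], [0, 0, 0, 0, 0, 10, 6], [0, 0, 0, 0, 0, 9.8, 6], [0, 0, 0, 0, 0, 0, 6]])

```text
clock: 8.05
eef_pos: [513.5, 62.9, 210.5]
eef_rot: [-3.14, -0.0, 1.63]
wrist_force: [0.5, -0.5, -0.3]
finger_gap: 60.6
```

Run:
```python
from h import *
plan(513,62,210,1.624)
c=camera("wrist"); np.save("w6.npy",c,allow_pickle=True); save(c,"w6",None,1.5); print(proj(c,[513,62,115]))
```

```text
clock 8.05 pos [513.5  62.9 210.5] rot [-3.1398 -0.      1.6305] gap 60.6 F [ 0.5 -0.5 -0.3]
shift cm (before turn) [-0.091 -0.056  0.048] turn deg [-0.1  -0.    0.37] shift cm (after turn) [-0.092 -0.056  0.047]
[[254.53182898 193.19973468]]
```

View pics/w6.png

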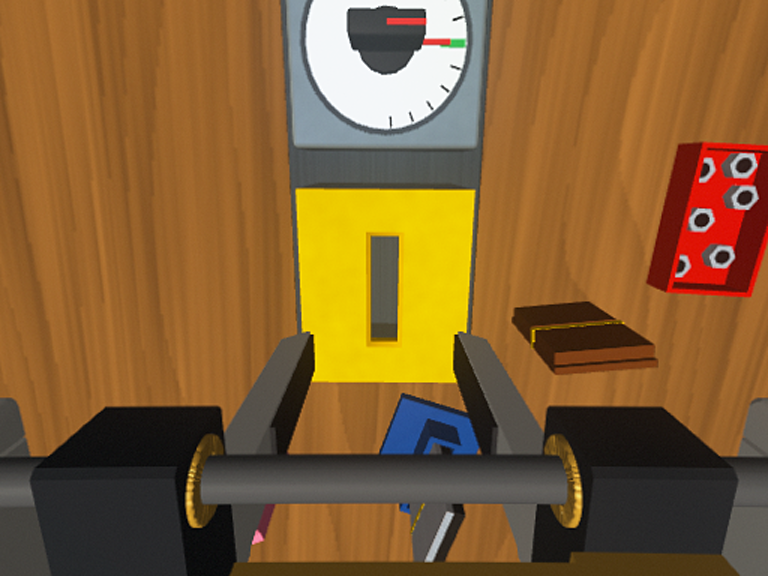

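Run:
```python
from h import *
c=np.load("w6.npy",allow_pickle=True).item(); save(c,"w6c",(190,118,325,260),4)
im=c["image"]; 
for row in (170,190,210): print(row,im[row,236:276].tolist())
```

```text
170 [[238, 204, 0], [238, 205, 0], [238, 205, 0], [239, 207, 0], [238, 205, 0], [239, 206, 0], [238, 205, 0], [240, 209, 0], [208, 154, 0], [210, 158, 0], [217, 160, 0], [118, 98, 36], [90, 91, 84], [93, 91, 79], [91, 88, 75], [91, 88, 76], [94, 90, 80], [88, 86, 72], [93, 91, 79], [92, 91, 79], [93, 92, 78], [92, 91, 78], [91, 90, 77], [94, 92, 80], [96, 93, 79], [92, 91, 79], [92, 89, 79], [93, 94, 79], [90, 87, 79], [91, 85, 59], [250, 198, 0], [239, 191, 0], [237, 188, 0], [237, 201, 0], [238, 204, 0], [236, 202, 0], [238, 204, 0], [238, 204, 0], [237, 203, 0], [239, 205, 0]]
190 [[238, 206, 0], [238, 206, 0], [238, 205, 0], [238, 204, 0], [238, 206, 0], [239, 207, 0], [239, 206, 0], [240, 208, 0], [218, 168, 0], [210, 156, 0], [217, 162, 0], [118, 99, 36], [89, 89, 84], [93, 91, 79], [91, 89, 76], [91, 90, 77], [90, 88, 76], [90, 88, 73], [92, 91, 78], [93, 90, 80], [89, 87, 77], [92, 89, 78], [92, 90, 77], [95, 92, 79], [95, 92, 78], [91, 88, 75], [91, 87, 75], [92, 93, 82], [80, 80, 79], [185, 142, 4], [245, 198, 0], [240, 191, 0], [239, 194, 0], [237, 205, 0], [237, 203, 0], [238, 206, 0], [238, 205, 0], [238, 204, 0], [238, 204, 0], [239, 207, 0]]
210 [[239, 206, 0], [238, 205, 0], [238, 203, 0], [237, 203, 0], [238, 205, 0], [238, 205, 0], [238, 205, 0], [240, 209, 0], [217, 166, 0], [208, 154, 0], [216, 162, 0], [118, 99, 37], [87, 87, 83], [89, 89, 78], [89, 89, 76], [92, 91, 79], [92, 90, 77], [91, 88, 76], [90, 89, 77], [90, 89, 76], [93, 92, 79], [89, 89, 75], [91, 89, 76], [92, 91, 77], [90, 90, 78], [90, 89, 74], [91, 89, 77], [87, 85, 73], [77, 81, 81], [234, 174, 0], [243, 195, 0], [240, 191, 0], [239, 199, 0], [239, 207, 0], [239, 208, 0], [239, 207, 0], [239, 207, 0], [241, 211, 0], [241, 209, 0], [241, 210, 0]]
```

View pics/w6c.png

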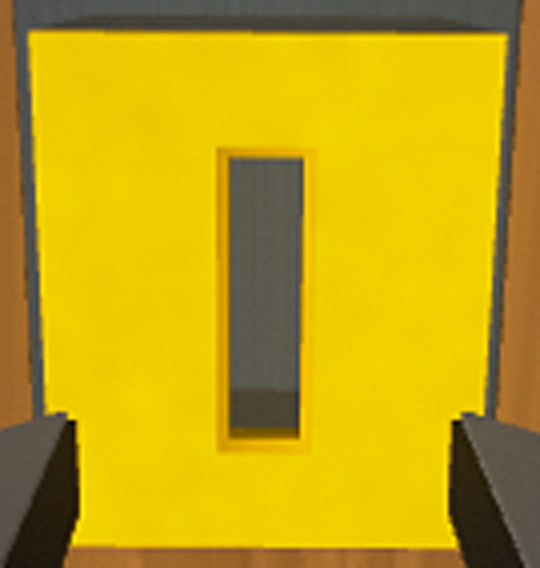

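```bash
cat > slot.py <<'E'
from h import *
def slot(c,r0=165,r1=222,x0=236,xm=256,x1=276,zin=112,show=1):
    g=c["image"][...,0].astype(float)
    L=[];Rr=[];LO=[];RO=[]
    G=c["image"][...,1].astype(float)
    for r in range(r0,r1):
        a=g[r]; 
        for x in range(xm,x0,-1):
            if a[x-1]>165>=a[x]: L.append((x-1+(a[x-1]-165)/(a[x-1]-a[x]),r)); break
        for x in range(xm,x1):
            if a[x+1]>165>=a[x]: Rr.append((x+(165-a[x])/(a[x+1]-a[x]),r)); break
    out=[]
    for nm,E in (("L",L),("R",Rr)):
        P=onz(c,E,zin)[:,:2]; k=np.polyfit(P[:,1],P[:,0],1); res=P[:,0]-np.polyval(k,P[:,1])
        print(nm,len(P),"x at y=62:",np.polyval(k,62).round(2),"yaw",-k[0].round(4),"rms",res.std().round(2)); out.append(k)
    m=(out[0]+out[1])/2; print("centre x at y=62",np.polyval(m,62).round(2),"width",(np.polyval(out[1]-out[0],62)).round(2))
    a=c["image"][:,xm-5:xm+5]
    col=a.mean(1); 
    return m
if __name__=="__main__":
    c=np.load("w6.npy",allow_pickle=True).item(); slot(c)
    a=c["image"][:,250:262].mean(1).round(0)
    for r in list(range(152,162))+list(range(222,235)): print(r,a[r])
E
python3 slot.py
```

```text
L 57 x at y=62: 505.07 yaw 0.0514 rms 0.01
R 57 x at y=62: 523.28 yaw 0.0499 rms 0.1
centre x at y=62 514.17 width 18.21
152 [237. 204.   0.]
153 [237. 204.   0.]
154 [234. 194.   0.]
155 [225. 170.   0.]
156 [221. 167.   0.]
157 [148. 122.  47.]
158 [85. 86. 81.]
159 [91. 89. 78.]
160 [91. 89. 77.]
161 [92. 90. 77.]
222 [76. 68. 48.]
223 [75. 68. 50.]
224 [79. 70. 48.]
225 [111.  84.   5.]
226 [121.  88.   0.]
227 [164. 119.   0.]
228 [234. 181.   0.]
229 [230. 176.   0.]
230 [229. 176.   0.]
231 [234. 193.   0.]
232 [239. 207.   0.]
233 [239. 206.   0.]
234 [239. 207.   0.]
```

Run:
```python
from h import *
c=np.load("w6.npy",allow_pickle=True).item()
P=onz(c,[(256,157),(256,227),(256,154),(256,231.2)],112); print(P.round(2),P[:2].mean(0)); P=onz(c,[(256,154),(256,231.2)],115);print(P.round(2),P.mean(0))
plan(567,-138,190,1.304)
```

```text
[[512.31  97.08 112.  ]
 [516.64  25.54 112.  ]
 [512.14  99.94 112.  ]
 [516.92  20.95 112.  ]] [514.47638337  61.31030054 112.        ]
[[512.12 100.37 115.  ]
 [516.84  22.21 115.  ]] [514.47923739  61.29361029 115.        ]
clock 8.1 pos [513.6  62.9 210.7] rot [-3.14    0.      1.6333] gap 60.1 F [-1.3  0.9 -0.1]
shift cm (before turn) [-20.389   4.082   2.059] turn deg [-0.09  0.02 18.87] shift cm (after turn) [-17.975  10.452   2.066]
```

Request:
jog_arm(increments=[[-4.08, 0.82, 0, 0, 0, 0, 6], [-4.08, 0.82, 0, 0, 0, 0, 6], [-4.08, 0.82, 0, 0, 0, 0, 6], [-4.08, 0.82, 0, 0, 0, 0, 6], [-4.08, 0.82, 0, 0, 0, 0, 6], [0, 0, 0, 0, 0, 9.4, 6], [0, 0, 0, 0, 0, 9.4, 6], [0, 0, 0, 0, 0, 0, 6]])

```text
clock: 9.1
eef_pos: [566.6, -138.3, 211.0]
eef_rot: [-3.141, -0.0, 1.305]
wrist_force: [0.1, 0.3, 0.3]
finger_gap: 59.9
```

Run:
```python
from h import *
plan(567,-138,210,1.304)
c=camera("wrist"); np.save("w7.npy",c,allow_pickle=True); save(c,"w7",None,1.5); print(proj(c,[[567,-138,122],[567,-138,12]])*1.5)
```

```text
clock 9.1 pos [ 566.6 -138.3  211. ] rot [-3.1407 -0.      1.3053] gap 59.9 F [0.1 0.3 0.3]
shift cm (before turn) [0.039 0.027 0.103] turn deg [-0.05 -0.    0.08] shift cm (after turn) [0.039 0.027 0.103]
[[383.00582637 290.7985962 ]
 [383.22755944 256.45500798]]
```

View pics/w7.png

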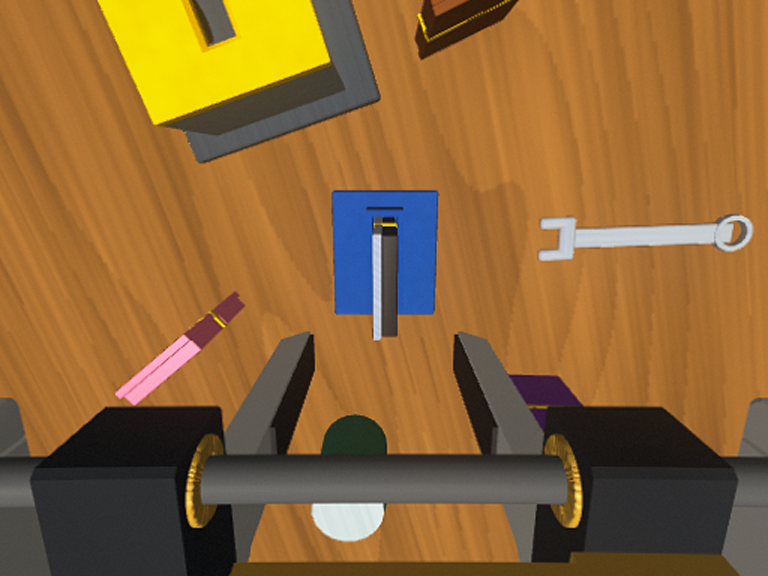

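Run:
```python
from h import *
c=np.load("w7.npy",allow_pickle=True).item(); save(c,"w7c",(215,120,295,232),5)
im=c["image"]
for row in (175,190,205,215): print(row,im[row,244:270].astype(int).sum(1).tolist())
```

```text
175 [307, 296, 301, 285, 459, 631, 613, 611, 619, 658, 268, 194, 244, 239, 227, 225, 222, 218, 213, 204, 147, 229, 307, 299, 296, 300]
190 [307, 297, 296, 290, 348, 647, 623, 609, 604, 657, 271, 186, 228, 225, 217, 202, 205, 201, 198, 192, 119, 311, 298, 301, 301, 307]
205 [304, 306, 302, 292, 324, 633, 615, 597, 592, 633, 296, 172, 214, 207, 201, 197, 191, 186, 183, 177, 103, 318, 303, 298, 294, 309]
215 [346, 340, 322, 300, 307, 629, 613, 606, 615, 635, 287, 164, 200, 197, 192, 188, 180, 178, 172, 179, 139, 363, 361, 350, 343, 348]
```

View pics/w7c.png

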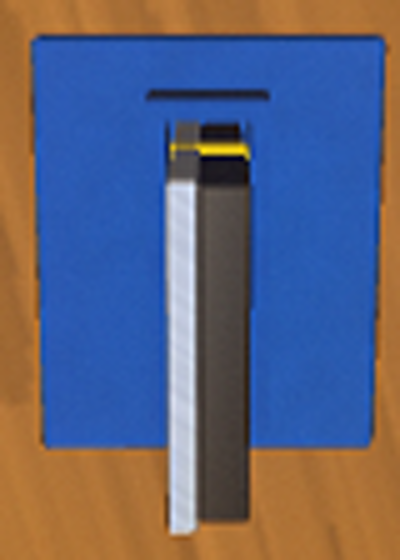

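Run:
```python
from h import *
c=np.load("w7.npy",allow_pickle=True).item()
Lp=onz(c,[(248.0,175),(248.37,190),(248.45,205),(248.5,215)],122)
Rp=onz(c,[(265.0,175),(264.5,190),(264.53,205),(264.45,215)],122)
E=onz(c,[(251,156.4-.4),(251,226.4)],122)
print(Lp.round(1),Rp.round(1),E.round(1))
l=Lp[:,:2]; r=Rp[:,:2]
d=(l[0]-l[-1]+r[0]-r[-1]); yaw=np.arctan2(d[1],d[0])-np.pi/2; print("yaw",yaw, "L",np.arctan2(*(l[0]-l[-1])[::-1])-np.pi/2,np.arctan2(*(r[0]-r[-1])[::-1])-np.pi/2)
x=np.array([np.cos(yaw),np.sin(yaw)]); y=np.array([-x[1],x[0]])
print("thick",(r@x).mean()-(l@x).mean(),"len",(E[0]-E[1])[:2]@y)
cx=((r@x).mean()+(l@x).mean())/2; cy=((E[0]+E[1])[:2]@y)/2; print("centre",cx*x+cy*y)
# stand foot corners z=12
q=(np.array([(34,36),(383,36),(371,447),(44,447)])+.5)/5-.5+np.array([215,120]); P=onz(c,q,12); print(P.round(1),P.mean(0)); v=P[0]-P[3]+P[1]-P[2]; print(np.arctan2(v[1],v[0])-np.pi/2)
```

```text
[[ 565.2 -118.4  122. ]
 [ 561.6 -132.6  122. ]
 [ 557.7 -147.   122. ]
 [ 555.  -156.9  122. ]] [[ 580.6 -122.6  122. ]
 [ 576.4 -136.6  122. ]
 [ 572.6 -151.1  122. ]
 [ 570.  -161.   122. ]] [[ 572.7 -101.9  122. ]
 [ 554.1 -169.   122. ]]
yaw -0.2649293835092865 L -0.25967524402653197 -0.27018393351977155
thick 15.593122848794678 len 69.6035396669895
centre [ 568.44342613 -136.83504344]
[[ 540.4  -72.3   12. ]
 [ 625.1  -95.3   12. ]
 [ 596.8 -200.5   12. ]
 [ 511.2 -177.3   12. ]] [ 568.41089589 -136.3253373    12.        ]
-0.26697326357611306
```

Request:
jog_arm(increments=[[0.2, 0.13, 2, 0, 0, 0, 6], [0, 0, 2.5, 0, 0, 0, 6], [0, 0, 2.5, 0, 0, 0, 5], [0, 0, 2.1, 0, 0, 0, 5], [0, 0, 1.0, 0, 0, 0, 4], [0, 0, 0, 0, 0, 0, 4]], squeeze=30)

```text
clock: 9.9
eef_pos: [568.5, -136.6, 110.4]
eef_rot: [-3.141, 0.0, 1.304]
wrist_force: [0.2, -0.1, -0.4]
finger_gap: 40.3
```

Run:
```python
from h import *
plan(568.4,-136.7,110,1.305)
c=camera("wrist"); np.save("w8.npy",c,allow_pickle=True); save(c,"w8",None,1.5)
c=camera("scene"); save(c,"s8",(110,110,270,250),5)
```

```text
clock 9.9 pos [ 568.5 -136.6  110.4] rot [-3.1409  0.      1.3037] gap 40.3 F [ 0.2 -0.1 -0.4]
shift cm (before turn) [-0.012 -0.003  0.042] turn deg [-0.04  0.   -0.07] shift cm (after turn) [-0.012 -0.003  0.042]
```

View pics/w8.png

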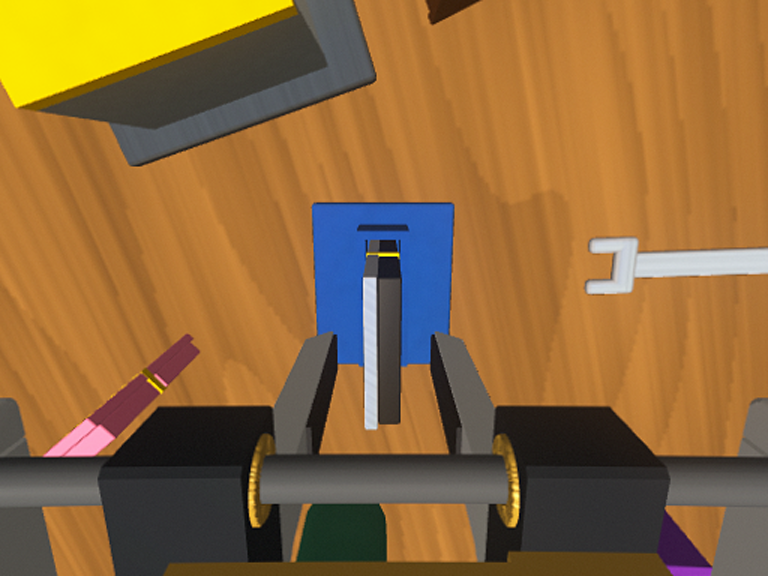

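View pics/s8.png

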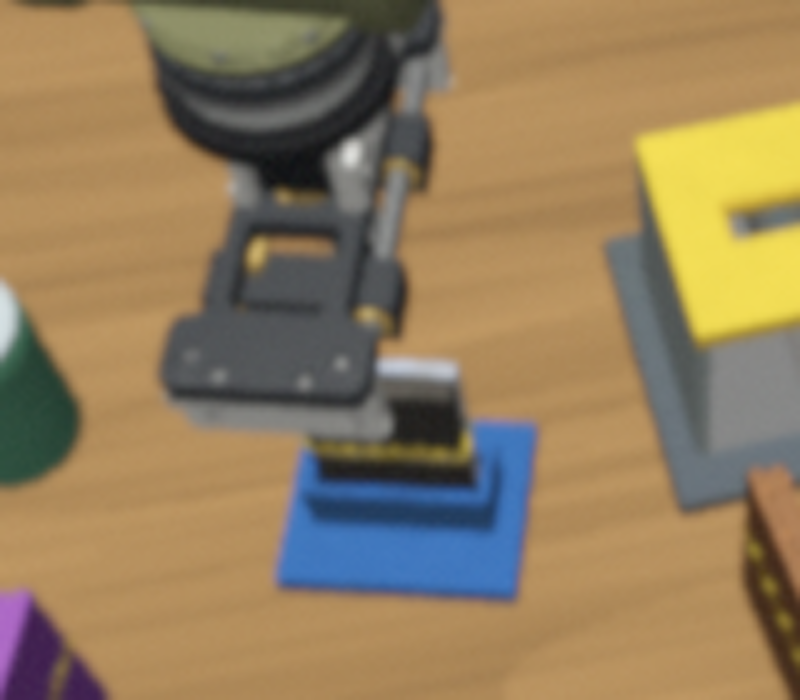

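Request:
jog_arm(increments=[[0, 0, 0, 0, 0, 0, 0.5], [0, 0, 0, 0, 0, 0, 0.5], [0, 0, 0, 0, 0, 0, 0.5], [0, 0, 0, 0, 0, 0, 0.5], [0, 0, 0, 0, 0, 0, 0.5]], squeeze=35)

```text
clock: 10.62
eef_pos: [568.7, -136.7, 110.9]
eef_rot: [3.141, -0.0, 1.301]
wrist_force: [-0.9, 1.3, 2.9]
finger_gap: 15.0
```

Request:
jog_arm(increments=[[0, 0, -0.5, 0, 0, 0, 0.5], [0, 0, -1, 0, 0, 0, 0.5], [0, 0, -1, 0, 0, 0, 0.5], [0, 0, -1.5, 0, 0, 0, 0.5], [0, 0, -1.5, 0, 0, 0, 0.5], [0, 0, -1.5, 0, 0, 0, 0.5], [0, 0, -1.5, 0, 0, 0, 0.5], [0, 0, -1.5, 0, 0, 0, 0.5], [0, 0, -1.5, 0, 0, 0, 0.5], [0, 0, -1.5, 0, 0, 0, 0.5], [0, 0, 0, 0, 0, 0, 0.5]])

```text
clock: 12.0
eef_pos: [569.0, -136.8, 242.0]
eef_rot: [3.139, 0.0, 1.301]
wrist_force: [0.0, 0.1, -5.0]
finger_gap: 15.0
```

Run:
```python
from h import *
plan(514.2,61.3,240,1.623)
c=camera("wrist"); np.save("w9.npy",c,allow_pickle=True); save(c,"w9",None,1.5)
c=camera("scene"); np.save("s9.npy",c,allow_pickle=True);save(c,"s9",(110,70,270,250),4)
```

```text
clock 12.0 pos [ 569.  -136.8  242. ] rot [3.1395e+00 1.0000e-04 1.3013e+00] gap 15.0 F [ 0.   0.1 -5. ]
shift cm (before turn) [ 17.638 -10.558   0.174] turn deg [  0.12   0.02 -18.43] shift cm (after turn) [20.072 -4.439  0.198]
```

View pics/w9.png

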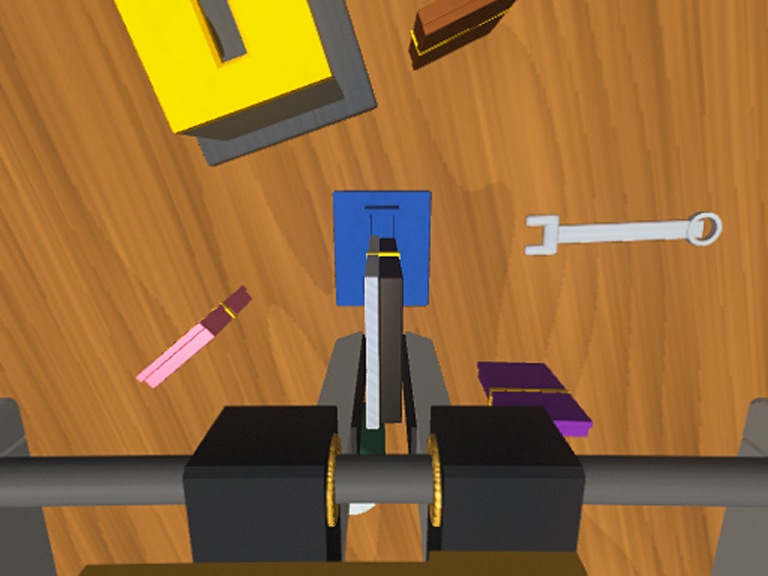

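View pics/s9.png

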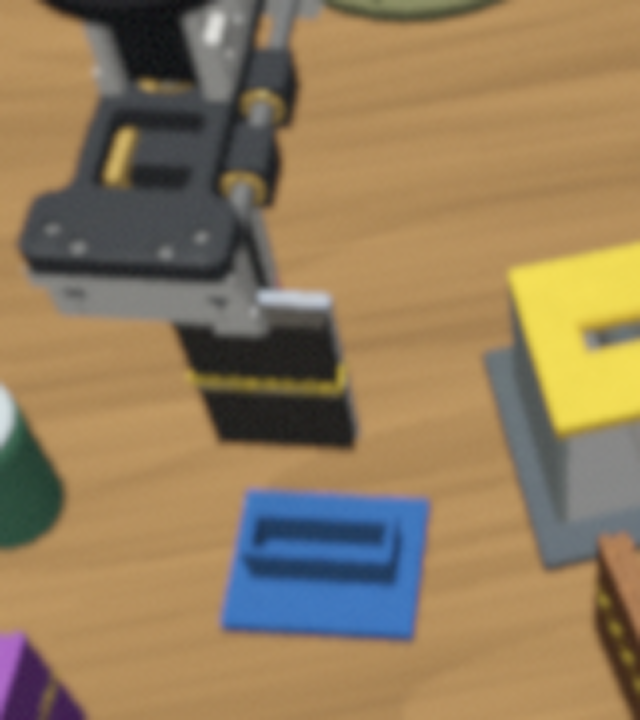

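Run:
```python
from h import *
c=np.load("w9.npy",allow_pickle=True).item(); save(c,"w9c",(225,150,290,295),4)
im=c["image"].astype(int)
for row in (190,200,210,220,): print(row,im[row,240:272].sum(1).tolist())
print(im[178:192,246].sum(1).tolist(),im[278:292,246].sum(1).tolist())
```

```text
190 [316, 318, 229, 663, 652, 651, 641, 628, 615, 615, 632, 589, 236, 141, 260, 242, 239, 234, 232, 225, 216, 213, 216, 214, 209, 200, 199, 182, 133, 332, 329, 320]
200 [317, 317, 297, 624, 620, 623, 619, 625, 631, 636, 644, 592, 248, 135, 241, 233, 230, 224, 216, 216, 212, 211, 204, 208, 195, 201, 197, 171, 133, 328, 323, 326]
210 [351, 358, 332, 578, 631, 627, 626, 625, 631, 632, 649, 611, 268, 128, 237, 223, 222, 219, 213, 214, 201, 203, 195, 197, 186, 190, 190, 148, 207, 368, 357, 354]
220 [336, 330, 330, 473, 644, 632, 621, 615, 620, 621, 630, 625, 280, 113, 226, 218, 212, 206, 204, 194, 194, 191, 184, 190, 182, 184, 182, 128, 189, 364, 353, 351]
[251, 250, 249, 247, 251, 250, 390, 616, 651, 631, 619, 620, 641, 648] [598, 590, 603, 617, 640, 613, 611, 639, 176, 96, 108, 115, 109, 108]
```

View pics/w9c.png

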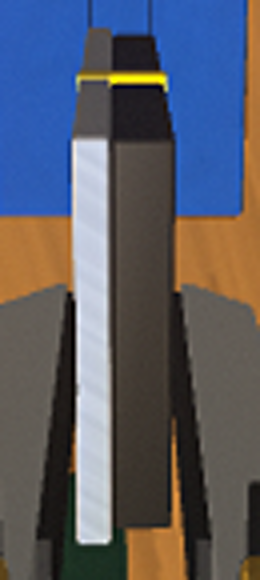

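```bash
cat > padfit.py <<'E'
from h import *
from scipy.optimize import least_squares
def tf(s,c):
    R=Ro.from_euler("xyz",s["eef_rot"]).as_matrix(); return R,np.array(s["eef_pos"])
c=np.load("w9.npy",allow_pickle=True).item()
R=Ro.from_euler("xyz",[3.1395,0.0001,1.3013]).as_matrix(); p=np.array([569.0,-136.8,242.0])
def tool(uv,zt):
    # intersect with plane tool z = zt
    o,d=rays(c,uv); o=R.T@(o-p); d=d@R; return o+d*((zt-o[2])/d[:,2])[:,None]
q=[(242.5,190),(243.0,220),(268.5,190),(268.2,220),(246,184),(246,285.5)]
P=tool(q,-11.1); print(P.round(2))
print("thickness",P[2,1]-P[0,1],P[3,1]-P[1,1],"mid y",(P[0,1]+P[2,1])/2,(P[1,1]+P[3,1])/2,"len",P[4,0]-P[5,0],"mid x",(P[4,0]+P[5,0])/2)
# line on end face at tool x = midx+35: heights of line edges & y
mx=(P[4,0]+P[5,0])/2+35
q=(np.array([(77,80),(167,80),(110,80)])+.5)/4-.5+np.array([225,150]); o,d=rays(c,q); o=R.T@(o-p); d=d@R; print("line pts",(o+d*((mx-o[0])/d[:,0])[:,None]).round(2))
E
python3 padfit.py
```

```text
[[ 31.19  -7.34 -11.1 ]
 [ 11.86  -7.25 -11.1 ]
 [ 31.19   8.38 -11.1 ]
 [ 11.87   8.42 -11.1 ]
 [ 34.92  -5.19 -11.1 ]
 [-34.26  -5.75 -11.1 ]]
thickness 15.724203212938967 15.67267615606129 mid y 0.5205842958122209 0.5875231228524029 len 69.18004460283882 mid x 0.33302660480605084
line pts [[35.33 -8.07 31.27]
 [35.33  8.52 31.29]
 [35.33 -1.99 31.28]]
```

Request:
jog_arm(increments=[[2, -1.2, 0, 0, 0, 0, 0.5], [3.4, -2.05, 0, 0, 0, 0, 0.5], [3.4, -2.05, 0, 0, 0, 0, 0.5], [3.4, -2.05, 0, 0, 0, 0, 0.5], [3.4, -2.05, 0, 0, 0, 0, 0.5], [2, -1.2, 0, 0, 0, 0, 0.5], [0, 0, 0, 0, 0, -6.1, 0.5], [0, 0, 0, 0, 0, -6.1, 0.5], [0, 0, 0, 0, 0, -6.1, 0.5], [0, 0, 0, 0, 0, 0, 0.5], [0, 0, 0, 0, 0, 0, 0.5]])

```text
clock: 13.48
eef_pos: [513.0, 61.5, 240.5]
eef_rot: [-3.141, -0.0, 1.619]
wrist_force: [0.0, 0.3, -4.4]
finger_gap: 15.1
```

Run:
```python
from h import *
plan(513.9,60.95,220,1.622)
c=camera("wrist"); np.save("w10.npy",c,allow_pickle=True); save(c,"w10",None,1.5)
c=camera("scene"); np.save("s10.npy",c,allow_pickle=True);save(c,"s10",(210,70,370,220),5)
```

```text
clock 13.47 pos [513.   61.5 240.5] rot [-3.1412e+00 -1.0000e-04  1.6186e+00] gap 15.1 F [ 0.   0.3 -4.4]
shift cm (before turn) [-0.063  0.091  2.047] turn deg [-0.02 -0.01 -0.19] shift cm (after turn) [-0.064  0.09   2.047]
```

View pics/w10.png

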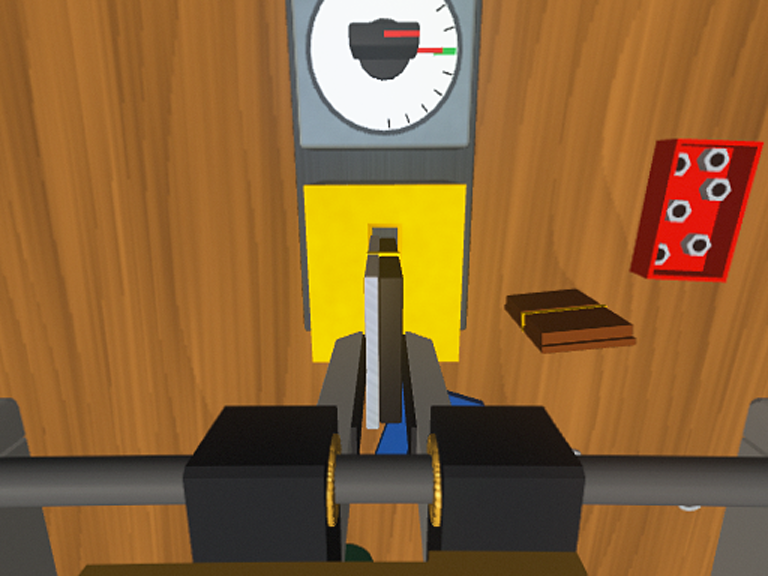

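View pics/s10.png

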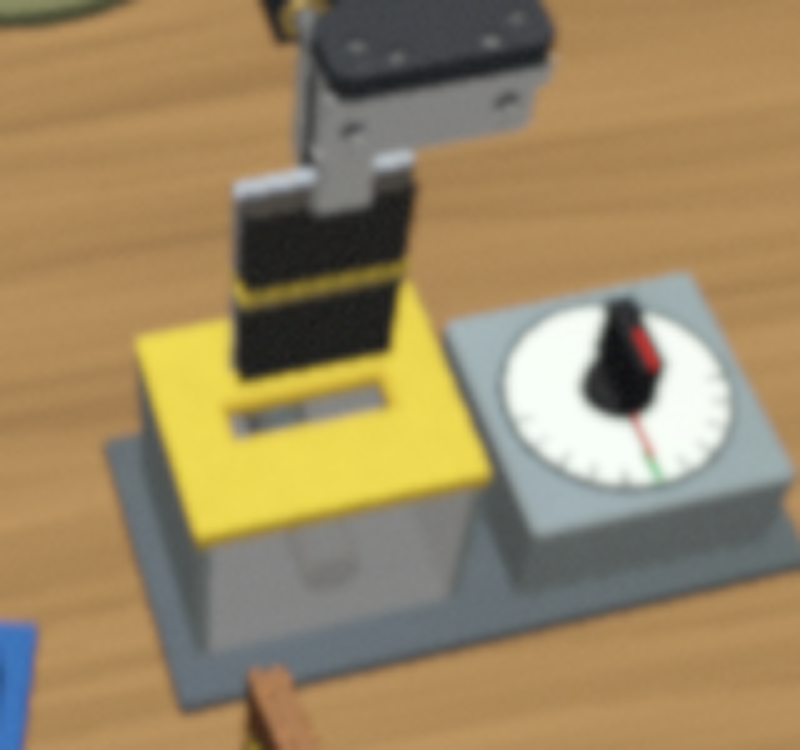

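Request:
jog_arm(increments=[[-0.06, 0.09, 0.8, 0, 0, -0.19, 0.5], [0, 0, 1, 0, 0, 0, 0.5], [0, 0, 0, 0, 0, 0, 0.5], [0, 0, 0, 0, 0, 0, 0.5]])

```text
clock: 14.08
eef_pos: [514.3, 60.6, 222.7]
eef_rot: [-3.142, -0.0, 1.624]
wrist_force: [1.1, 0.4, -5.2]
finger_gap: 15.0
```

Run:
```python
from h import *
plan(513.9,60.95,220,1.622)
c=camera("wrist"); np.save("w11.npy",c,allow_pickle=True); save(c,"w11",(225,130,290,240),7)
c=camera("scene"); np.save("s11.npy",c,allow_pickle=True);save(c,"s11",(230,90,330,190),8)
```

```text
clock 14.07 pos [514.3  60.6 222.7] rot [-3.1416 -0.      1.6238] gap 15.0 F [ 1.1  0.4 -5.2]
shift cm (before turn) [ 0.038 -0.034  0.268] turn deg [-0.   -0.    0.11] shift cm (after turn) [ 0.038 -0.034  0.268]
```

View pics/w11.png

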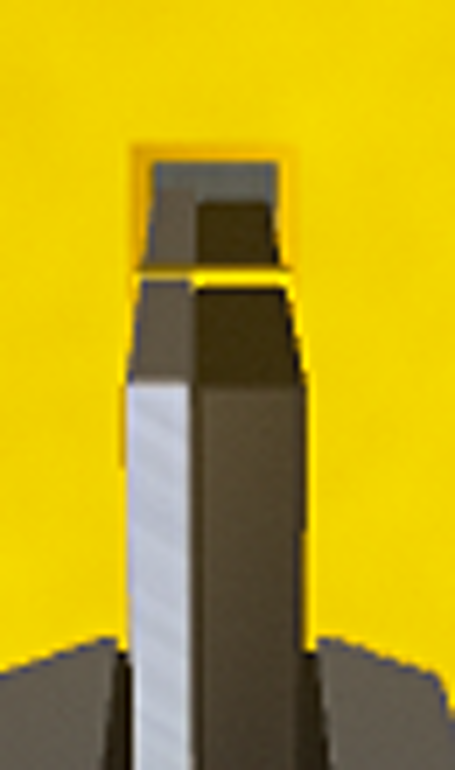

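View pics/s11.png

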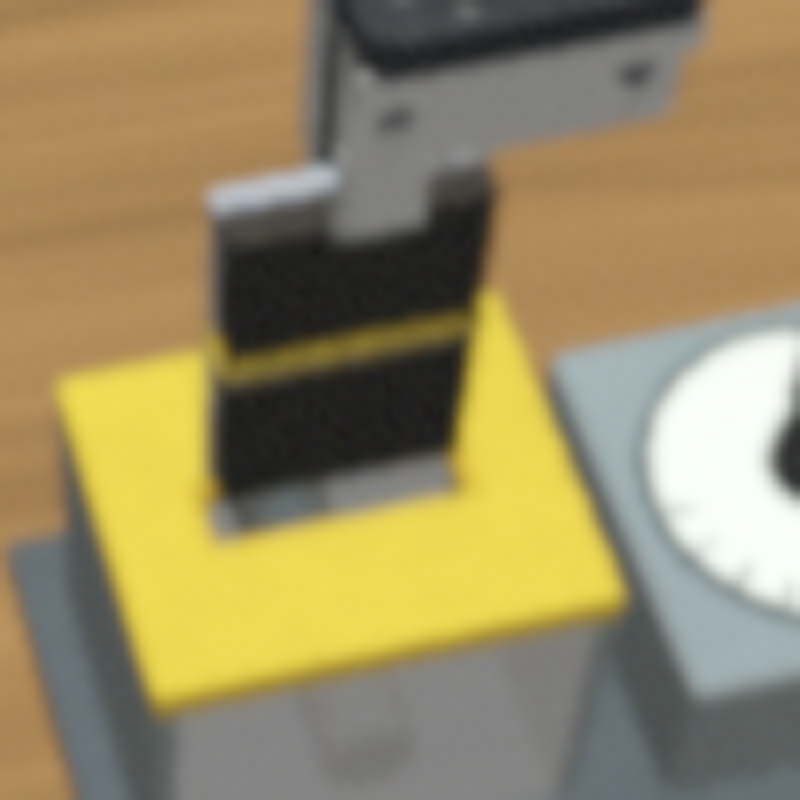

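Request:
jog_arm(increments=[[0.03, 0.05, 0, 0, 0, 0, 0.5], [0, 0, 0.4, 0, 0, 0, 0.5], [0, 0, 0.4, 0, 0, 0, 0.5], [0, 0, 0.3, 0, 0, 0, 0.5], [0, 0, 0, 0, 0, 0, 0.5]])

```text
clock: 14.8
eef_pos: [514.6, 60.9, 211.4]
eef_rot: [-3.141, 0.0, 1.624]
wrist_force: [-0.6, -0.7, -5.2]
finger_gap: 15.2
```

Run:
```python
from h import *
plan(513.9,60.95,220,1.622); s=read_state(); print(s["moment"])
c=camera("wrist"); np.save("w12.npy",c,allow_pickle=True); save(c,"w12",(225,130,290,240),7)
c=camera("scene"); np.save("s12.npy",c,allow_pickle=True);save(c,"s12",(230,90,330,190),8)
```

```text
clock 14.8 pos [514.6  60.9 211.4] rot [-3.1411  0.      1.624 ] gap 15.2 F [-0.6 -0.7 -5.2]
shift cm (before turn) [ 0.005 -0.068 -0.865] turn deg [-0.03  0.    0.11] shift cm (after turn) [ 0.005 -0.067 -0.865]
[-0.0726133   0.0460102   0.03544404]
```

View pics/w12.png

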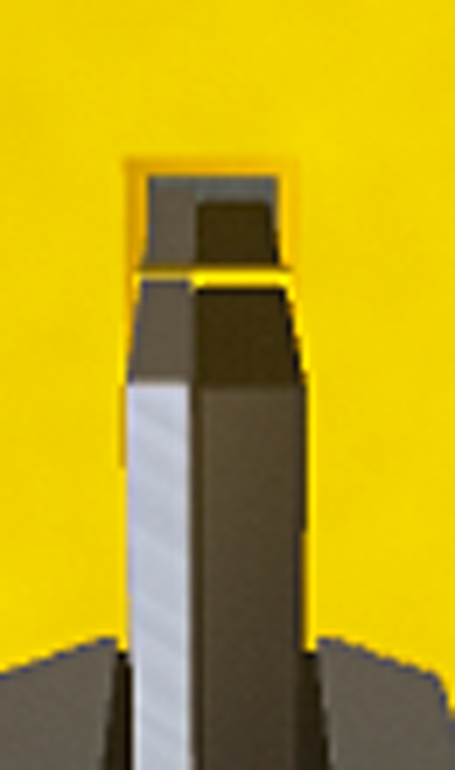

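View pics/s12.png

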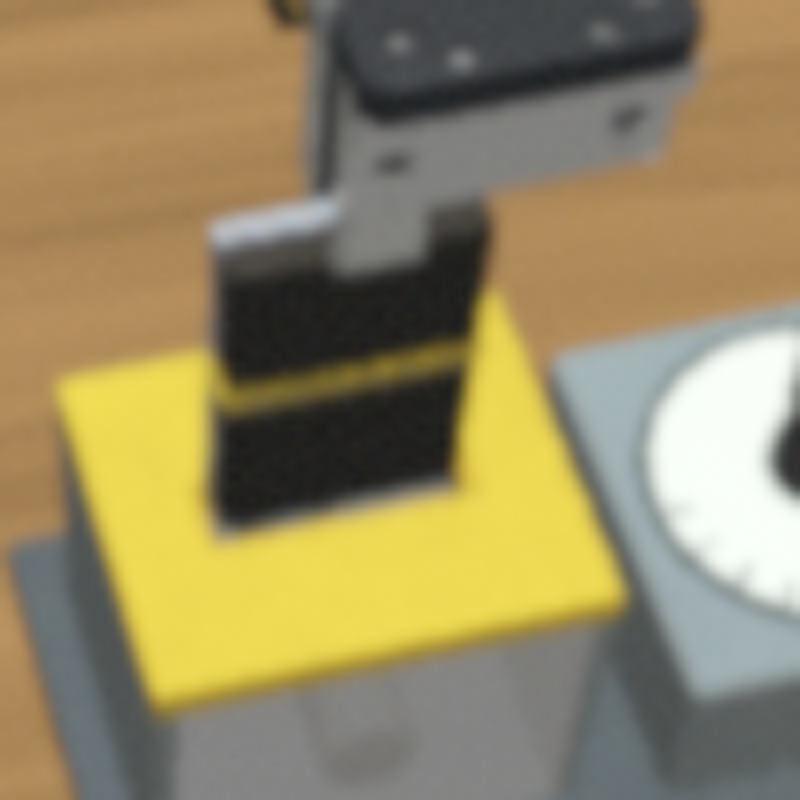

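Request:
jog_arm(increments=[[0, 0.03, 0.2, 0, 0, 0, 0.5], [0, 0, 0.3, 0, 0, 0, 0.5], [0, 0, 0.3, 0, 0, 0, 0.5], [0, 0, 0, 0, 0, 0, 0.5]])

```text
clock: 15.4
eef_pos: [514.9, 61.0, 203.3]
eef_rot: [-3.141, 0.0, 1.624]
wrist_force: [0.6, 0.9, -5.2]
finger_gap: 14.9
```

Run:
```python
from h import *
plan(513.9,60.95,153.9,1.622); s=read_state(); print(s["moment"])
c=camera("wrist"); np.save("w13.npy",c,allow_pickle=True); save(c,"w13",(225,130,290,240),7)
```

```text
clock 15.4 pos [514.9  61.  203.3] rot [-3.1411  0.      1.624 ] gap 14.9 F [ 0.6  0.9 -5.2]
shift cm (before turn) [ 0.005 -0.095  4.944] turn deg [-0.03  0.    0.12] shift cm (after turn) [ 0.005 -0.097  4.944]
[-0.07789109  0.08115496 -0.03382209]
```

View pics/w13.png

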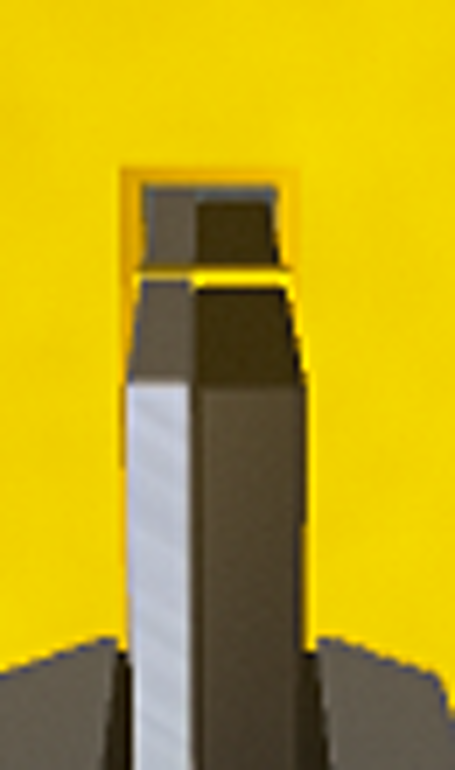

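Request:
jog_arm(increments=[[0, 0, 0.4, 0, 0, 0, 0.5], [0, 0, 0.4, 0, 0, 0, 0.5], [0, 0, 0.4, 0, 0, 0, 0.5], [0, 0, 0.4, 0, 0, 0, 0.5], [0, 0, 0.4, 0, 0, 0, 0.5], [0, 0, 0, 0, 0, 0, 0.5]])

```text
clock: 16.2
eef_pos: [514.8, 61.0, 183.3]
eef_rot: [-3.141, -0.0, 1.624]
wrist_force: [0.1, -0.2, -4.4]
finger_gap: 14.9
```

Run:
```python
from h import *
plan(514.7,60.95,153.9,1.622); s=read_state(); print(s["moment"])
c=camera("wrist"); np.save("w14.npy",c,allow_pickle=True); save(c,"w14",(225,130,290,240),7)
```

```text
clock 16.2 pos [514.8  61.  183.3] rot [-3.141 -0.     1.624] gap 14.9 F [ 0.1 -0.2 -4.4]
shift cm (before turn) [ 0.    -0.013  2.941] turn deg [-0.03 -0.    0.12] shift cm (after turn) [ 0.    -0.015  2.941]
[-0.02437772  0.04520721 -0.03635939]
```

View pics/w14.png

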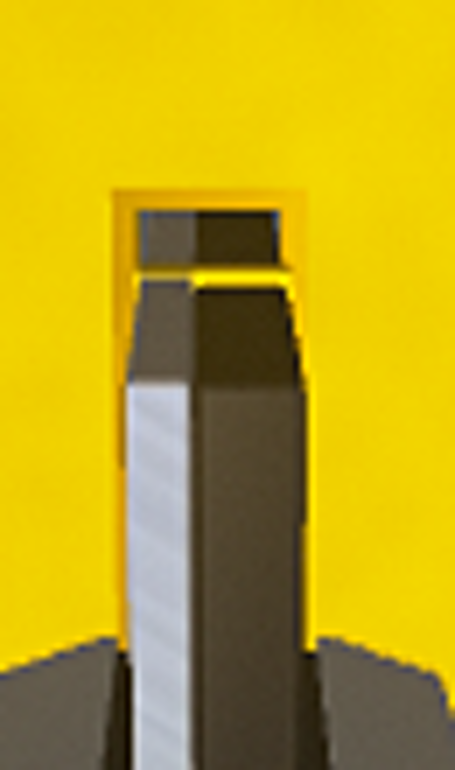

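Request:
jog_arm(increments=[[0, 0, 0.4, 0, 0, 0, 0.5], [0, 0, 0.4, 0, 0, 0, 0.5], [0, 0, 0.4, 0, 0, 0, 0.5], [0, 0, 0.4, 0, 0, 0, 0.5], [0, 0, 0.4, 0, 0, 0, 0.5], [0, 0, 0.4, 0, 0, 0, 0.5], [0, 0, 0, 0, 0, 0, 0.5], [0, 0, 0, 0, 0, 0, 0.5]])

```text
clock: 17.25
eef_pos: [515.1, 61.0, 159.8]
eef_rot: [3.141, 0.0, 1.624]
wrist_force: [0.3, -0.1, -4.3]
finger_gap: 15.3
```

Run:
```python
from h import *
plan(514.7,60.95,153.9,1.622); s=read_state(); print(s["moment"])
c=camera("wrist"); np.save("w15.npy",c,allow_pickle=True); save(c,"w15",(225,130,290,240),7)
c=camera("scene"); np.save("s15.npy",c,allow_pickle=True);save(c,"s15",(240,100,310,170),10)
c=camera("top"); np.save("t15.npy",c,allow_pickle=True);save(c,"t15",(170,190,290,290),6)
```

```text
clock 17.25 pos [515.1  61.  159.8] rot [3.1414 0.     1.624 ] gap 15.3 F [ 0.3 -0.1 -4.3]
shift cm (before turn) [ 0.001 -0.038  0.585] turn deg [0.01 0.   0.12] shift cm (after turn) [ 0.001 -0.037  0.585]
[-0.08480438  0.04290387  0.01934588]
```

View pics/w15.png

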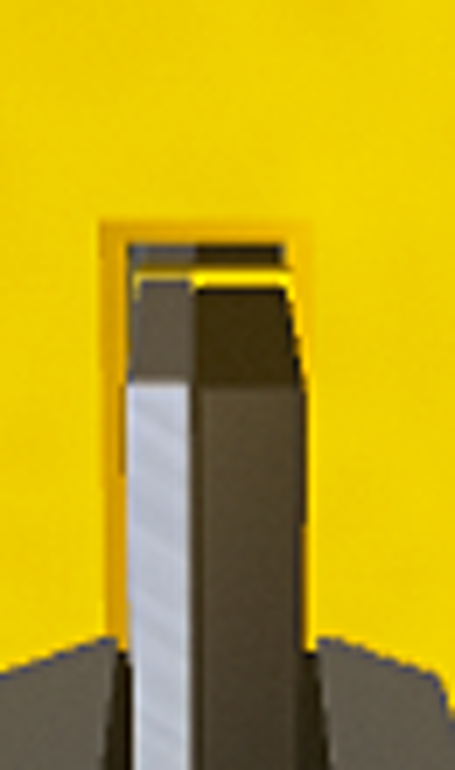

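View pics/s15.png

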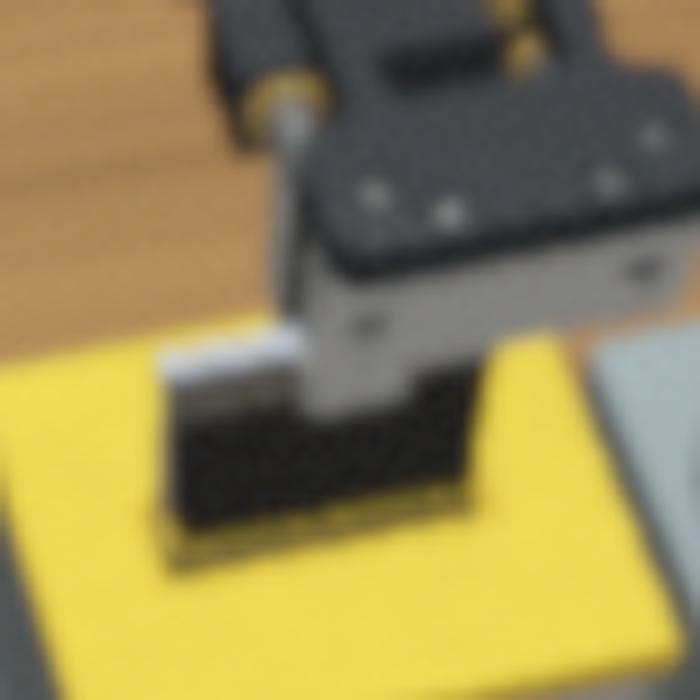

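```bash
cat > line.py <<'E'
from h import *
def hz(c,uv,tcp,off=np.array([0.,0,0])):
    yaw=.053; n=np.array([np.cos(yaw),np.sin(yaw),0]); p0=np.array([tcp[0]+.3,tcp[1],0])+8*n+off
    o,d=rays(c,uv); t=((p0-o)@n)/(d@n); return o+d*t[:,None]
def subpix(c,us,v0,v1):
    im=c["image"].astype(float); out=[]
    for u in us:
        col=im[v0:v1,u]; w=np.clip(np.minimum(col[:,0],col[:,1])-col[:,2]-40,0,None)  # yellowness
        out.append((u,(w*np.arange(v0,v1)).sum()/w.sum(),w.round(0).tolist()))
    return out
if __name__=="__main__":
    for f,z,rng in (("s12",211.4,(130,148)),("s11",222.7,(126,143))):
        c=np.load(f+".npy",allow_pickle=True).item()
        for u,v,w in subpix(c,range(262,284,3),*rng): 
            for o in ([0,0,0],[.9,.9,0]):
                h=hz(c,[(u,v)],(514.6,60.9),np.array(o))[0]; print(f,u,round(v,2),o,h.round(1),"line-tcp",(h[2]-z).round(2))
        print(w)
E
python3 line.py
```

```text
s12 262 138.58 [0, 0, 0] [524.2  36.7 174.3] line-tcp -37.14
s12 262 138.58 [0.9, 0.9, 0] [525.2  36.5 175.5] line-tcp -35.91
s12 265 138.26 [0, 0, 0] [523.9  43.1 173.3] line-tcp -38.09
s12 265 138.26 [0.9, 0.9, 0] [524.8  42.8 174.5] line-tcp -36.86
s12 268 137.53 [0, 0, 0] [523.5  49.5 173.7] line-tcp -37.72
s12 268 137.53 [0.9, 0.9, 0] [524.5  49.2 174.9] line-tcp -36.49
s12 271 137.0 [0, 0, 0] [523.2  55.9 173.4] line-tcp -38.02
s12 271 137.0 [0.9, 0.9, 0] [524.1  55.5 174.6] line-tcp -36.79
s12 274 136.45 [0, 0, 0] [522.8  62.3 173.1] line-tcp -38.25
s12 274 136.45 [0.9, 0.9, 0] [523.8  61.9 174.4] line-tcp -37.02
s12 277 135.5 [0, 0, 0] [522.5  68.6 174.2] line-tcp -37.17
s12 277 135.5 [0.9, 0.9, 0] [523.5  68.3 175.5] line-tcp -35.94
s12 280 134.88 [0, 0, 0] [522.2  75.  174.2] line-tcp -37.15
s12 280 134.88 [0.9, 0.9, 0] [523.1  74.7 175.5] line-tcp -35.92
s12 283 134.27 [0, 0, 0] [521.8  81.4 174.2] line-tcp -37.21
s12 283 134.27 [0.9, 0.9, 0] [522.8  81.1 175.4] line-tcp -35.99
[0.0, 0.0, 0.0, 6.0, 25.0, 20.0, 0.0, 0.0, 0.0, 0.0, 0.0, 0.0, 0.0, 0.0, 0.0, 0.0, 0.0, 0.0]
s11
[... 388 characters left out ...]
[0, 0, 0] [523.2  55.2 185.3] line-tcp -37.42
s11 271 133.29 [0.9, 0.9, 0] [524.2  54.9 186.5] line-tcp -36.22
s11 274 132.48 [0, 0, 0] [522.9  61.4 185.9] line-tcp -36.81
s11 274 132.48 [0.9, 0.9, 0] [523.8  61.1 187.1] line-tcp -35.61
s11 277 131.95 [0, 0, 0] [522.5  67.7 185.6] line-tcp -37.1
s11 277 131.95 [0.9, 0.9, 0] [523.5  67.4 186.8] line-tcp -35.9
s11 280 131.39 [0, 0, 0] [522.2  74.1 185.4] line-tcp -37.28
s11 280 131.39 [0.9, 0.9, 0] [523.2  73.7 186.6] line-tcp -36.07
s11 283 130.68 [0, 0, 0] [521.9  80.4 185.8] line-tcp -36.95
s11 283 130.68 [0.9, 0.9, 0] [522.8  80.1 187. ] line-tcp -35.75
[0.0, 0.0, 0.0, 0.0, 15.0, 19.0, 3.0, 0.0, 0.0, 0.0, 0.0, 0.0, 0.0, 0.0, 0.0, 0.0, 0.0]
```

View pics/t15.png

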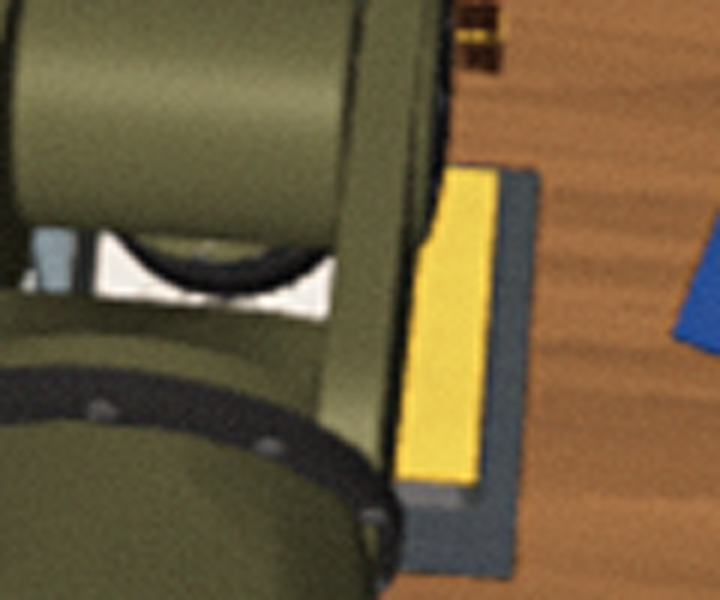

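Run:
```python
from h import *
c=np.load("scene0.npy",allow_pickle=True).item(); im=c["image"].astype(float)
Y=np.minimum(im[...,0],im[...,1])-im[...,2]
sl=np.array([514.2,61.3]); yaw=.0525; R=np.array([[np.cos(yaw),-np.sin(yaw)],[np.sin(yaw),np.cos(yaw)]])
def P(x,y,z): return np.r_[sl+R@np.array([x,y]),z]
print("corner proj",proj(c,[P(-55,65,115),P(-55,-65,115),P(55,65,115),P(55,-65,115),P(55,65,105),P(55,-65,105)]).round(1))
def vat(u,x,z):  # v of predicted line at column u
    q=proj(c,[P(x,y,z) for y in np.linspace(-65,65,53)]); o=np.argsort(q[:,0]); return np.interp(u,q[o,0],q[o,1])
for u in range(246,290,6): print("far",u,"pred v",round(vat(u,-55,115),2),Y[int(vat(u,-55,115))-4:int(vat(u,-55,115))+5,u].round(0).tolist())
for u in (262,266,270,274,278,282): 
    v=vat(u,0,115); print("slot",u,"pred far edge112,115",round(vat(u,-9,112),2),round(vat(u,-12,115),2),"near 112,115",round(vat(u,9,112),2),round(vat(u,12,115),2),int(v)-6,Y[int(v)-6:int(v)+8,u].round(0).tolist())
for u in (252,262,272,282,292,300): 
    v=vat(u,55,115); print("near",u,round(v,2),round(vat(u,55,105),2),int(v)-4,Y[int(v)-4:int(v)+8,u].round(0).tolist(),im[int(v)-4:int(v)+8,u,0].tolist())
```

```text
corner proj [[291.2 126.2]
 [236.4 137.3]
 [307.3 164.2]
 [248.7 177.1]
 [306.6 166.8]
 [248.7 179.6]]
far 246 pred v 135.38 [48.0, 48.0, 50.0, 63.0, 92.0, 118.0, 130.0, 133.0, 133.0]
far 252 pred v 134.16 [48.0, 48.0, 50.0, 65.0, 96.0, 120.0, 130.0, 133.0, 133.0]
far 258 pred v 132.94 [49.0, 48.0, 48.0, 52.0, 73.0, 106.0, 125.0, 132.0, 133.0]
far 264 pred v 131.72 [48.0, 48.0, 49.0, 53.0, 79.0, 112.0, 128.0, 132.0, 133.0]
far 270 pred v 130.5 [47.0, 48.0, 50.0, 60.0, 89.0, 117.0, 129.0, 132.0, 132.0]
far 276 pred v 129.28 [48.0, 48.0, 50.0, 66.0, 96.0, 120.0, 130.0, 133.0, 133.0]
far 282 pred v 128.06 [49.0, 48.0, 52.0, 71.0, 102.0, 123.0, 131.0, 133.0, 132.0]
far 288 pred v 126.84 [49.0, 48.0, 49.0, 54.0, 78.0, 109.0, 126.0, 131.0, 132.0]
slot 262 pred far edge112,115 149.75 147.81 near 112,115 156.61 156.96 146 [132.0, 131.0, 126.0, 116.0, 97.0, 64.0, 26.0, 7.0, 3.0, 18.0, 63.0, 107.0, 126.0, 133.0]
slot 266 pred far edge112,115 148.91 146.97 near 112,115 155.76 156.11 145 [133.0, 131.0, 127.0, 120.0, 102.0, 66.0, 27.0, 1.0, -8.0, 7.0, 46.0, 95.0, 123.0, 132.0]
slot 270 pred far e
[... 1060 characters left out ...]
133.0, 129.0, 114.0, 86.0, 46.0, 18.0, 7.0, 4.0, 3.0] [236.0, 236.0, 236.0, 233.0, 224.0, 199.0, 165.0, 145.0, 134.0, 129.0, 127.0, 127.0]
near 282 169.75 172.27 165 [133.0, 133.0, 133.0, 132.0, 125.0, 109.0, 75.0, 36.0, 14.0, 4.0, 1.0, 1.0] [235.0, 235.0, 235.0, 232.0, 219.0, 192.0, 161.0, 143.0, 134.0, 130.0, 129.0, 129.0]
near 292 167.56 170.06 163 [134.0, 132.0, 133.0, 130.0, 123.0, 104.0, 68.0, 31.0, 10.0, 4.0, 2.0, 1.0] [236.0, 236.0, 235.0, 230.0, 214.0, 185.0, 157.0, 139.0, 129.0, 128.0, 127.0, 128.0]
near 300 165.8 168.3 161 [134.0, 133.0, 133.0, 132.0, 127.0, 111.0, 80.0, 39.0, 15.0, 6.0, 2.0, 2.0] [235.0, 235.0, 235.0, 233.0, 222.0, 197.0, 163.0, 141.0, 129.0, 124.0, 123.0, 122.0]
```

Request:
jog_arm(increments=[[0, -0.02, 0.3, 0, 0, 0, 0.5], [0, 0, 0.3, 0, 0, 0, 0.5], [0, 0, 0, 0, 0, 0, 0.5], [0, 0, 0, 0, 0, 0, 0.5], [0, 0, 0, 0, 0, 0, 0.5]])

```text
clock: 18.02
eef_pos: [514.8, 60.9, 153.7]
eef_rot: [3.141, -0.0, 1.624]
wrist_force: [0.7, 0.2, -3.8]
finger_gap: 15.5
```

Run:
```python
from h import *
from line import *
c=camera("wrist"); np.save("w16.npy",c,allow_pickle=True); save(c,"w16",None,1.5); save(c,"w16c",(225,130,290,240),7)
plan(514.7,60.95,153.8,1.622)
c=camera("scene"); np.save("s16.npy",c,allow_pickle=True);save(c,"s16",(240,100,310,170),10)
plan(514.7,60.95,153.8,1.622); s=read_state(); print(s["moment"],s["wrist_force"])
im=c["image"].astype(float); Y=np.minimum(im[...,0],im[...,1])-im[...,2]
for u in (262,266,270,274,278,282): print(u,[(v,Y[v,u]) for v in range(144,162)])
```

```text
clock 18.07 pos [514.8  60.9 153.7] rot [ 3.1415 -0.      1.6239] gap 15.2 F [-0.1  0.1 -5.5]
shift cm (before turn) [ 0.003 -0.014 -0.008] turn deg [ 0.01 -0.    0.11] shift cm (after turn) [ 0.003 -0.014 -0.008]
clock 18.12 pos [514.8  61.  153.7] rot [ 3.1415 -0.      1.624 ] gap 15.2 F [ 0.8 -0.1 -4.2]
shift cm (before turn) [-0.    -0.012 -0.011] turn deg [ 0.01 -0.    0.12] shift cm (after turn) [-0.    -0.012 -0.011]
[-0.08985399  0.05189529  0.0167801 ] [ 0.80110037 -0.13195051 -4.23472113]
262 [(144, np.float64(4.0)), (145, np.float64(1.0)), (146, np.float64(3.0)), (147, np.float64(2.0)), (148, np.float64(3.0)), (149, np.float64(1.0)), (150, np.float64(0.0)), (151, np.float64(4.0)), (152, np.float64(2.0)), (153, np.float64(10.0)), (154, np.float64(35.0)), (155, np.float64(69.0)), (156, np.float64(100.0)), (157, np.float64(123.0)), (158, np.float64(131.0)), (159, np.float64(135.0)), (160, np.float64(134.0)), (161, np.float64(134.0))]
266 [(144, np.float64(3.0)), (145, np.float64(0.0)), (146, np.float64(4.0)), (147, np.float64(2.0)), (148, np.float64(2.0)), (149, np.float64(1.
[... 1436 characters left out ...]
3.0)), (153, np.float64(109.0)), (154, np.float64(126.0)), (155, np.float64(133.0)), (156, np.float64(134.0)), (157, np.float64(134.0)), (158, np.float64(134.0)), (159, np.float64(134.0)), (160, np.float64(134.0)), (161, np.float64(134.0))]
282 [(144, np.float64(1.0)), (145, np.float64(2.0)), (146, np.float64(3.0)), (147, np.float64(1.0)), (148, np.float64(6.0)), (149, np.float64(18.0)), (150, np.float64(47.0)), (151, np.float64(82.0)), (152, np.float64(110.0)), (153, np.float64(125.0)), (154, np.float64(132.0)), (155, np.float64(134.0)), (156, np.float64(134.0)), (157, np.float64(134.0)), (158, np.float64(135.0)), (159, np.float64(134.0)), (160, np.float64(135.0)), (161, np.float64(133.0))]
```

View pics/w16.png

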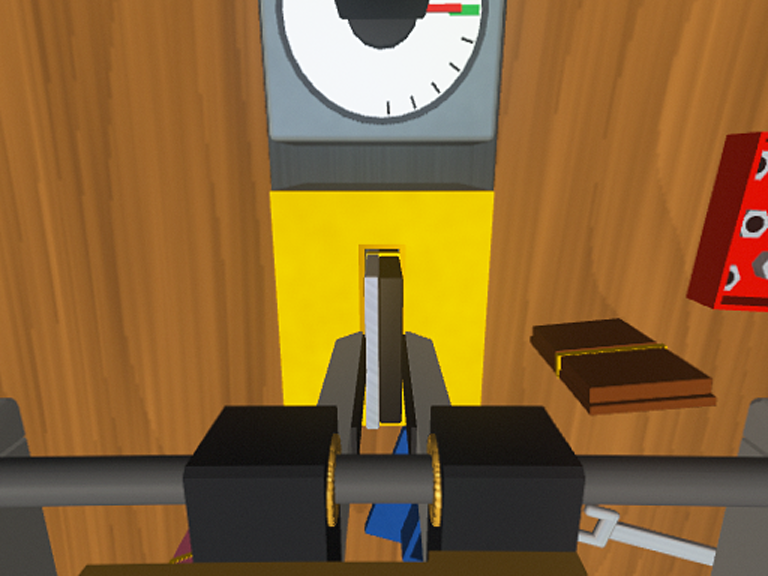

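View pics/w16c.png

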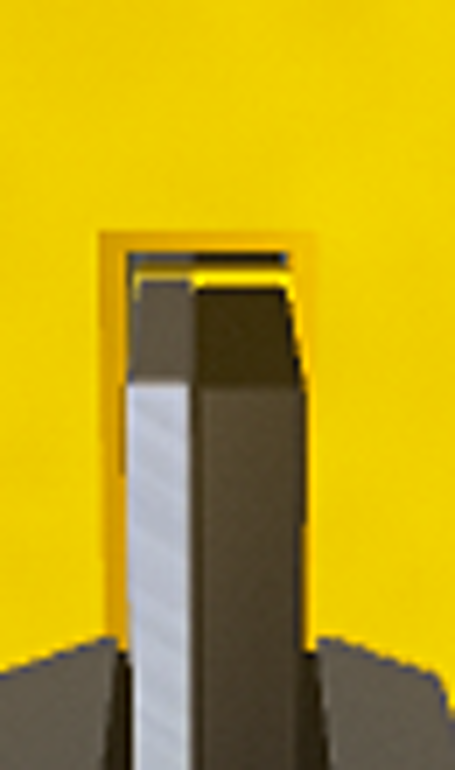

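View pics/s16.png

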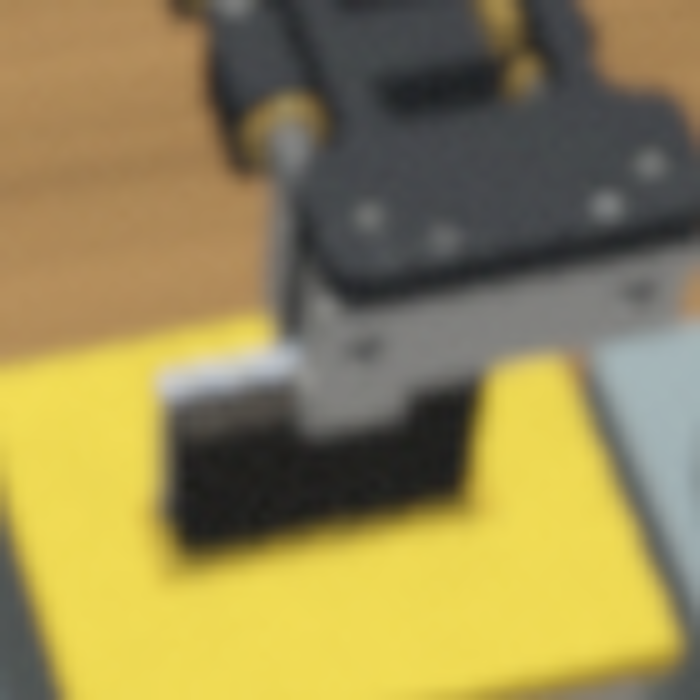

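Run:
```python
from h import *
from line import *
c=np.load("s15.npy",allow_pickle=True).item(); im=c["image"].astype(float); Y=np.minimum(im[...,0],im[...,1])-im[...,2]
for u in (262,266,270,274,278,282):
    pr=[ (z, u) for z in (120,)]
    n=None
    # predicted v for line centre z=121.0 on face and bias -.45
    yaw=.0525; n=np.array([np.cos(yaw),np.sin(yaw)]); t=np.array([-n[1],n[0]]); b=np.array([515.3,61.3])+8*n
    q=proj(c,[np.r_[b+t*y,121.0] for y in np.linspace(-35,35,41)]); v=np.interp(u,q[:,0],q[:,1])-.45
    i=int(v)-4; print(u,"pred",round(v,2),i,Y[i:i+11,u].tolist())
```

```text
262 pred 153.76 149 [2.0, 3.0, 7.0, 21.0, 48.0, 55.0, 53.0, 83.0, 118.0, 130.0, 134.0]
266 pred 152.92 148 [3.0, 2.0, 3.0, 18.0, 41.0, 55.0, 54.0, 81.0, 116.0, 130.0, 133.0]
270 pred 152.07 148 [3.0, 3.0, 11.0, 36.0, 56.0, 59.0, 78.0, 113.0, 129.0, 132.0, 134.0]
274 pred 151.22 147 [2.0, 3.0, 12.0, 39.0, 61.0, 62.0, 72.0, 104.0, 127.0, 132.0, 133.0]
278 pred 150.38 146 [2.0, 0.0, 9.0, 33.0, 53.0, 57.0, 64.0, 100.0, 124.0, 132.0, 134.0]
282 pred 149.53 145 [3.0, 2.0, 6.0, 28.0, 49.0, 54.0, 61.0, 94.0, 122.0, 131.0, 134.0]
```

Run:
```python
from h import *
s=read_state(); print(s["clock"],s["eef_pos"],s["wrist_force"],s["finger_gap"],abs(s["qd"]).max())
print(sign_off())
```

```text
18.125 [514.81943067  60.95885136 153.68645824] [ 0.80110037 -0.13195051 -4.23472113] 15.154010264590237 0.0020501830858434206
the job is handed in; nothing more can be done
None
```

The gauge is zeroed and the pad hangs in the slot at its yellow line, still held. I handed the job in at 18.1 s of the 67 s allowed; sign-off reports no verdict.

**Knob:** I gripped it across the bar and turned it about 35° clockwise, then let go. The wrist picture afterwards put the pointer at 0.051 rad and the green mark at 0.053 rad, so they agree within 0.002 rad. The last wrist picture still shows the pointer on green.

**Pad:** I took the steel-and-dark one with the yellow line from the blue stand. It went down upright through the slot with no sign of contact.

**Last checks:**
- **Line height:** it comes out at about 114.9 mm, against 115 mm for the guard top. The pick height and the bias-corrected scene camera agree to about 0.5 mm. Uncorrected, the scene camera read about 1.4 mm higher. In the final picture the line blends with the yellow plate, and a rough reading there allowed it to be up to about 1 mm low.
- **Clearance:** the underside is about 43 mm above the gauge floor. A small gap shows on both sides of the pad in the wrist picture.
- **Force:** sideways force was under 1 N. The vertical force was about -4 to -5.5 N, which is just the pad's weight.
- **Tilt:** the wrist camera hints at about 0.4° of tilt in the grip, small enough that it did not touch.

I did not touch the can, the wrench or the tray. I did not measure their positions again at the end.

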